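# Open a pedal unit's sensor housing and press the retainer home

## Robot

A 7-joint arm with a two-finger parallel gripper is mounted at the origin on the work surface. World frame = base frame: x ahead of the robot, y to its left, z up, the work surface at z = 0. Lengths are in mm, angles in rad, forces in N, time in s.
With the tool pointing down it reaches from about 350 to 900 mm from the base axis. Payload 19.9 kg.
Tool frame: the origin (TCP) lies on the front face of the gripper's body, between the roots of the fingers; the fingertips stand 73 mm ahead of it and the grasp point (between the pads) lies 54 mm ahead of it; z points along the fingers, x is the direction in which the jaws open and shut, and the axes are right-handed (so a half turn about z gives the same grasp; the last joint's range is limited). The gripper opens to 85 mm and grips with 20 to 120 N. Pads are 22 mm wide; open, the fingers measure 114 mm over their backs; the gripper's body (76 mm by 85 mm) begins 54 mm behind the grasp point. The pads swing forward as they close: fully open they stand 13 mm farther back than shut.
Start: joints at [1.298, 0.417, -0.01, 1.614, 0.005, 1.111, -0.053], TCP at [142.973, -608.414, 303.86] pointing down, gripper open.
Joint ranges: [-2.81, 2.81], [-0.39, 2.02], [-1.27, 1.25], [0.06, 2.57], [-1.19, 4.33], [0.19, 2], [-2.82, 2.82]. Speed limits (rad/s): [1.89, 1.89, 2.39, 2.39, 3.01, 3.01, 3.01].

## Interface

Orientations are given as [roll, pitch, yaw] about the fixed x, y, z axes, in that order (R = Rz(yaw) Ry(pitch) Rx(roll)).
In Python, from cell import readout, viewer, env, nets gives the robot as it stands.
- The arm moves only by the tool play_rows, never from a script. Its argument "commands" is a list of rows, each an object with "dp": the shift along the tool's x, y, z in units of 8 cm (1.0 is 8 cm), a list of three; "twist": the turn about the tool's z in units of 5 degrees (1.0 is 5 degrees). A call has 1 to 12 rows; each row shifts and turns the commanded pose from where the row before left it, along the tool's axes as they then stand; what a row does not reach is not made up. A row lasts 1/8 s, in which the tool goes at most 62.5 mm and 10.7 degrees, less where a joint would pass 70% of its speed; a pose out of reach is approached as far as the arm can. A call with a number of a shift or a turn outside -1 to 1 is refused whole. A call with a gripper value outside its range is refused whole. "jaw" is the gripper's target within -1 to 1 (fully open at 1, half-way at 0, shut at -1), set as the call begins (left out, the last holds). The fingers move at their own pace and stop on an object; "squeeze" is the grip in N (left out, the last holds). Time passes only in rows, so rows that do not move let the fingers close. It gives the time, the measured TCP pose, the force and the opening at its end, in the units of the state.
- readout.state(): the state, without advancing time (a new reading comes with each control period).
- viewer.camera(name): name is "scene" or "top"; returns the picture (420x560x3 uint8, red, green, blue); there is no depth.
- viewer.camera_model(name): a dict with "intrinsics" (3x3 intrinsics, pixels), "dist_coeffs" ([k1, k2, p1, p2, k3] as OpenCV has them; the pictures are not rectified), "R" (3x3) and "t" (3): a world point X has camera coordinates R X + t. Camera axes: x right, y down, z forward; pixel columns grow to the right and rows downward; lengths in mm; the calibration is good to about 2 mm. A picture is of the moment at which its call begins. camera_model takes no time and is no camera call.
- env.finish_job(): hands the job in, once; it reports no verdict.
Trained networks look in the newest picture that a camera, given by its name, has taken for a name from the list of things; names that differ only in an ending like _2 or _b are one class to them, and where a whole thing is asked for, a point or a joint stands for the part that bears it (a point fixed in the world has none). Each returns a list of dicts, best first, with "score" (0 to 1); they miss things now and then, are a little off and sometimes report something else, mostly with a low value. They report only what shows in the picture. A call takes as long as a camera call. They do not tell look-alikes from the thing itself.
- nets.regions_of(query, camera): "region" (420x560 bool, what is visible of it) and "location" ([row, column] in pixels, amid what is visible of it).
- nets.tip_of(query, camera): "location" ([row, column] in pixels: a listed point, or the origin of a listed thing).
The state is a dict: "t": time; "joint_positions": joint angles; "dq": joint speeds; "joint_torque": joint torques, N m; "tcp_pos": TCP position; "eef_rot": TCP orientation; "ft_force": force on the tool from outside, world axes, zero at the start; "ft_torque": the same for the moment, N m; "gripper_width": finger opening in mm.
Only numpy, scipy, OpenCV 4.12 (cv2) and the standard library are available. Lean on these libraries where they do the work, as an engineer would, in place of code of your own. Each camera call takes 0.05 s, during which the arm holds its last target. There are 200 camera calls.

## Task

The round sensor retainer inside the pedal unit's housing has not been pressed home. With the cranked pry tool, pry the snapped-on cover up at its notch (do not pull it off with the fingers), put the tool down and lay the cover gently in the parts tray, flat and right way up. Then take the tool again, press the retainer fully down with it, and lay the tool back on the bench, leaving the phone, wrench and carton alone.

Things in the scene. Friction and masses are not known exactly. Their poses are not given: they have to be found in the camera images.
- module: Pedal unit, fixed, on a 150 x 150 x 10 mm plate. Origin on the bench under the middle of its grey sensor housing, z up. Housing: box open at the top, 54 mm (x) by 104 mm (y), rim 60 mm above the bench, walls 4 mm, mouth 46 x 96 mm; notch in the middle of its -y end. Pedal arm and pad run out to +x (205 mm, under 40 mm high), a plug socket to -x (53 mm, under 35 mm high).
- notch_sill (a point): Middle of the outer top edge of the notch's flat sill, 64 mm from the module's origin along -y, 54 mm above the bench; module's axes. Notch: slot 28 mm wide, 6 mm high, between sill and cover underside, open to -y, leading straight in (+y). The sill, 28 mm wide, sticks out 12 mm from the wall, 10 mm past the cover's edge: its outer edge is the fulcrum for the blade.
- cover_notch (a point): Middle of the cover's notch-end lower edge, 60 mm above the bench when seated. With the blade tip 36 to 42 mm past the sill's outer edge, swing the handle down 20 to 25 degrees about that edge: this end must rise some 7 mm for both catches to let go; popped, it stays 10 to 12 mm up (cover tilted some 7 degrees) and the cover lifts off freely.
- cover_center (a point): Centre of the black cover's cap, 58 mm (x) by 108 mm (y) by 12 mm high, notch end at -y; below the cap a plug 10 mm deep, 43 by 93 mm, sits in the housing's mouth. 90 g. Seated, this point is 66 mm above the bench and the axes are the module's. Two sprung catches on its long sides, 15 mm from its middle towards the notch, hold it with about 16 N. Once popped, grasp it across its 58 mm width.
- retainer (a joint): How far the round retainer has been pressed down, m: starts 0 to 0.0015, fully home (hard stop) at 0.007. It needs about 6 N of push, and stays where it is left.
- retainer_top (a point): Middle of the retainer's flat top, a pale disc 32 mm across inside the housing, 8 mm from the housing's middle towards +y, 12 mm below the rim at joint 0, 19 mm below it when home.
- tool_mid (a point): Pry tool, 200 mm long, about 180 g, lying on its foot and blade. This point: in the handle, half-way along the tool, 44 mm above the undersides of blade and foot. x runs towards the blade tip, z up. Handle: straight bar 18 mm wide, 20 mm high, x = -100 to +40 mm, centred at this height; grip it near its middle to pry.
- tool_tip (a point): Middle of the blade's tip edge, on its underside: 100 mm from tool_mid along x, 44 mm below it. Blade flat, 20 mm wide, 2.5 mm thick, 55 mm long; behind it an upright neck (7 mm thick) rises to the handle.
- tool_foot (a point): Middle of the flat face of the tool's round pusher foot, 26 mm across, under the handle: 85 mm from tool_mid along -x, 44 mm below it. To press, grip the handle directly over the foot (within 10 mm), or it twists in the fingers.
- tray: Fixed open aluminium tray 180 mm (x) by 170 mm (y), walls 22 mm high, floor 4 mm thick. Origin on the bench under its middle.
- phone: Phone lying on the bench, 75 x 150 x 9 mm; origin at centre of underside. Leave alone.
- wrench: Wrench lying flat on the bench at the far right, about 180 mm long. Leave alone.
- carton: Small carton 80 x 100 x 60 mm; origin at centre of underside. Leave alone.
Things that resemble listed ones, but are neither listed nor needed, are in the scene too. What is shaped like the part that bears tool_mid but green, red or yellow is not meant.

How it is judged:
By the outcome, as a careful person would: the job done as asked, in the order asked, and still so for the second after the job is handed in, with the robot touching nothing.
It also fails if it takes over 72 s, if anything falls off the work surface, if the arm or the gripper's body presses on something with over 40 N, if the wrist force passes 120 N, or if a joint passes its speed limit or range.

## Working session

There is one attempt and no reset: what is moved stays moved. The work goes in short steps, Python scripts to look and compute and a tool call to move; the robot and the scene stay as the last step left them, time stands still between calls to the robot, and variables do not carry over. Pictures are saved under pics/ and viewed, on a budget of 10 in all, crops included, one or two more only if the job needs it, and the job is handed in when it is done.

Besides the shell and the picture viewer there is one more tool, called after ">>>" by a JSON object that holds its "fn" and its "kwargs", one argument or row to a line. play_rows: Moves the arm, as the interface text tells. Shifts and turns lie within -1 to 1; 1 stands for 8 cm of shift or 5 degrees of turn. Its arguments: {"type":"object","properties":{"commands":{"type":"array"},"jaw":{"type":"number"},"squeeze":{"type":"number"}},"required":["commands"]}

```bash
mkdir -p pics; ls
cat > h.py <<'E'
import numpy as np, cv2
from cell import readout, viewer, env, nets
from scipy.spatial.transform import Rotation as Rn
def cam(n):
    m=viewer.camera_model(n); return [np.array(m[k],float) for k in("intrinsics","dist_coeffs","R","t")]
def proj(n,P):
    K,d,R,t=cam(n); return cv2.projectPoints(np.array(P,float).reshape(-1,3),cv2.Rodrigues(R)[0],t.reshape(3,1),K,d)[0].reshape(-1,2)[:,::-1]
def ray(n,rc):
    K,d,R,t=cam(n); u=cv2.undistortPoints(np.array([[rc[1],rc[0]]],float).reshape(1,1,2),K,d).ravel()
    t=t.ravel(); return -R.T@t, R.T@np.array([u[0],u[1],1])
def atz(n,rc,z):
    c,v=ray(n,rc); return c+v*(z-c[2])/v[2]
def tri(a,b):
    A=np.zeros((3,3));B=np.zeros(3);L=[]
    for n,rc in(("scene",a),("top",b)):
        c,v=ray(n,rc); v/=np.linalg.norm(v); M=np.eye(3)-np.outer(v,v); A+=M;B+=M@c; L.append((c,M))
    x=np.linalg.solve(A,B); return x,[np.linalg.norm(M@(x-c)) for c,M in L]
def snap(n,f):
    p=viewer.camera(n); cv2.imwrite("pics/"+f,p[:,:,::-1]); return p
E
python3 - <<'E'
from h import *
np.set_printoptions(precision=1,suppress=True)
a=snap("scene","s0.png");b=snap("top","t0.png")
cv2.imwrite("pics/both0.png",cv2.resize(np.hstack([a,b])[:,:,::-1],(800,300)))
s=readout.state();print(s["t"],s["tcp_pos"],s["eef_rot"],s["gripper_width"])
for n in("scene","top"):
    K,d,R,t=cam(n);print(n,"cam at",-R.T@t.ravel(),"axis",R[2],K[0,0])
for q in["module","notch_sill","cover_notch","cover_center","tool_mid","tool_tip","tool_foot","tray","phone","wrench","carton"]:
    for n in("scene","top"):
        print(q,n,[(np.round(r["location"],1).tolist(),round(r["score"],2)) for r in nets.tip_of(q,n)[:4]])
print(readout.state()["t"])
E
```

```text
pics
0.1 [ 142.9 -608.2  303.3] [ 3.1  0.  -1.3] 84.97907694337226
scene cam at [1550.   433.6 1044.8] axis [-0.7 -0.4 -0.6] 518.9512323243802
top cam at [ 244.   -75.8 1485. ] axis [ 0.2 -0.  -1. ] 473.86315570236656
module scene [([263.3, 334.8], 0.85), ([206.7, 226.7], 0.63)]
module top [([195.0, 223.6], 0.85)]
notch_sill scene [([243.6, 314.9], 0.73)]
notch_sill top [([194.6, 242.2], 0.83)]
cover_notch scene [([241.7, 317.4], 0.95)]
cover_notch top [([191.4, 241.2], 0.67)]
cover_center scene [([244.4, 337.8], 0.58)]
cover_center top [([191.9, 225.7], 0.63), ([151.5, 322.4], 0.43)]
tool_mid scene [([155.7, 265.9], 0.84), ([208.6, 223.4], 0.8), ([302.7, 237.1], 0.78), ([166.4, 188.3], 0.67)]
tool_mid top [([201.1, 345.5], 0.97), ([246.3, 423.8], 0.86), ([224.1, 158.8], 0.73), ([300.4, 357.2], 0.7)]
tool_tip scene [([316.9, 275.8], 0.89), ([176.7, 220.0], 0.74), ([148.2, 261.0], 0.61), ([195.7, 239.7], 0.6)]
tool_tip top [([261.2, 391.2], 0.93), ([330.3, 373.2], 0.91), ([240.5, 350.4], 0.86), ([125.6, 246.7], 0.6)]
tool_foot scene [([233.8, 212.7], 0.85), ([312.6, 206.4], 0.85), ([173.7, 167.9], 0.84), ([180.8, 275.6], 0.67)]
tool_foot top [([236.1, 441.5], 0.96), ([104.1, 299.7], 0.96), ([282.6, 331.5], 0.95), ([180.1, 343.6], 0.91)]
tray scene [([263.5, 415.0], 0.57)]
tray top []
phone scene [([262.7, 211.2], 0.68)]
phone top [([153.2, 322.8], 0.58)]
wrench scene [([237.5, 165.8], 0.55)]
wrench top [([156.0, 373.7], 0.83), ([149.2, 324.3], 0.3)]
carton scene [([331.9, 395.1], 0.88)]
carton top [([155.0, 155.6], 0.66)]
1.2
```

View pics/t0.png

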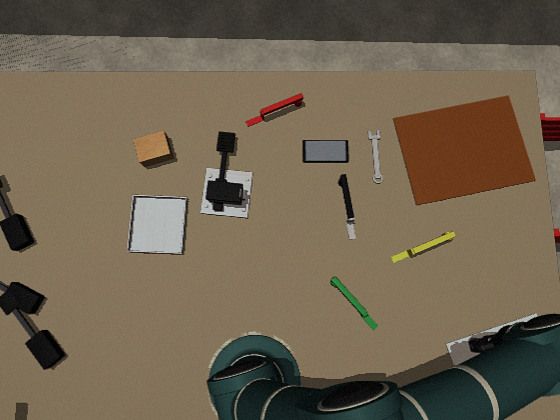

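View pics/s0.png

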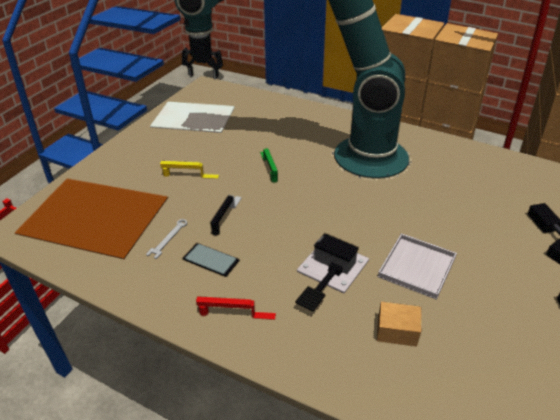

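Top view: four tools show up: black (mid 201,346), yellow (246,424), green (300,357) and red (~110,275). The black one fits, since coloured ones are excluded. Several pedal-like look-alikes lie at the left edge. The module with a plate is at (195,224), the tray at (225,158), the carton at (150,155) and the phone at (152,325). Next I confirm with an enlarged crop and refine the positions.

```bash
cat > m.py <<'E'
from h import *
np.set_printoptions(precision=1,suppress=True)
snap("scene","s1.png");snap("top","t1.png")
def near(f,q,n,rc,r=25):
    o=[x for x in f(q,n) if np.hypot(*(np.array(x["location"])-rc))<r]
    return o[0] if o else None
ex={"tool_mid":((208,223),(201,346)),"tool_tip":((196,240),(240,351)),"tool_foot":((234,213),(180,344)),
"notch_sill":((244,315),(195,242)),"cover_notch":((242,317),(192,241)),"cover_center":((244,338),(192,226)),"module":((263,335),(195,224)),"tray":((263,415),(225,158))}
for q,(a,b) in ex.items():
    A=near(nets.tip_of,q,"scene",a,12);B=near(nets.tip_of,q,"top",b,12)
    if A and B:
        print(q,np.array(A["location"]),np.array(B["location"]),A["score"],B["score"],*tri(A["location"],B["location"]))
    else: print(q,A and (A["location"],A["score"]),B and (B["location"],B["score"]))
np.savez("masks.npz",**{q+"_"+n:near(nets.regions_of,q,n,ex[q][n=="top"],40)["region"] if near(nets.regions_of,q,n,ex[q][n=="top"],40) else np.zeros((420,560),bool) for q in("tool_mid","cover_center","tray","module") for n in("scene","top")})
E
python3 m.py
python3 - <<'E'
import cv2,numpy as np
a=cv2.imread("pics/s1.png");b=cv2.imread("pics/t1.png")
z=lambda p,r,c,h,w:cv2.resize(p[r:r+h,c:c+w],(400,300),interpolation=cv2.INTER_CUBIC)
cv2.imwrite("pics/c1.png",np.vstack([np.hstack([z(a,210,280,90,120),z(a,180,180,90,120)]),np.hstack([z(b,150,170,90,120),z(b,160,290,90,120)])]))
M=np.load("masks.npz")
for k in M: print(k,M[k].sum())
E
```

```text
tool_mid [206.8 224. ] [204.6 347.1] 0.94 0.68 [ 529.5 -291.2   38.6] [np.float64(1.4222679616237086), np.float64(1.4222679616236462)]
tool_tip [197.8 241.9] [237.3 349.3] 0.81 0.91 [ 429.  -294.8    3.4] [np.float64(4.152863962424969), np.float64(4.152863962424823)]
tool_foot [232.9 209.9] [179.6 341.8] 0.58 0.59 [ 619.7 -284.4    4.7] [np.float64(4.348521831551154), np.float64(4.348521831551049)]
notch_sill [244.4 318.4] [194.8 244.5] 0.58 0.59 [558.8  33.4  43.5] [np.float64(4.237767781021281), np.float64(4.237767781021265)]
cover_notch ([239.9, 319.1], 0.7) None
cover_center [246.3 335.3] [191.7 225. ] 0.93 0.79 [565.2  89.1  65. ] [np.float64(1.393191719515063), np.float64(1.3931917195149959)]
module [263.1 336. ] [195.9 225.7] 0.75 0.57 [565.3  94.7   2.4] [np.float64(2.303902936267715), np.float64(2.303902936267712)]
tray [265.9 413.7] [226.2 157.7] 0.93 0.84 [470.9 301.5  -0.5] [np.float64(4.524178034056136), np.float64(4.52417803405603)]
tool_mid_scene 426
tool_mid_top 466
cover_center_scene 691
cover_center_top 0
tray_scene 3160
tray_top 3267
module_scene 2239
module_top 0
```

View pics/c1.png

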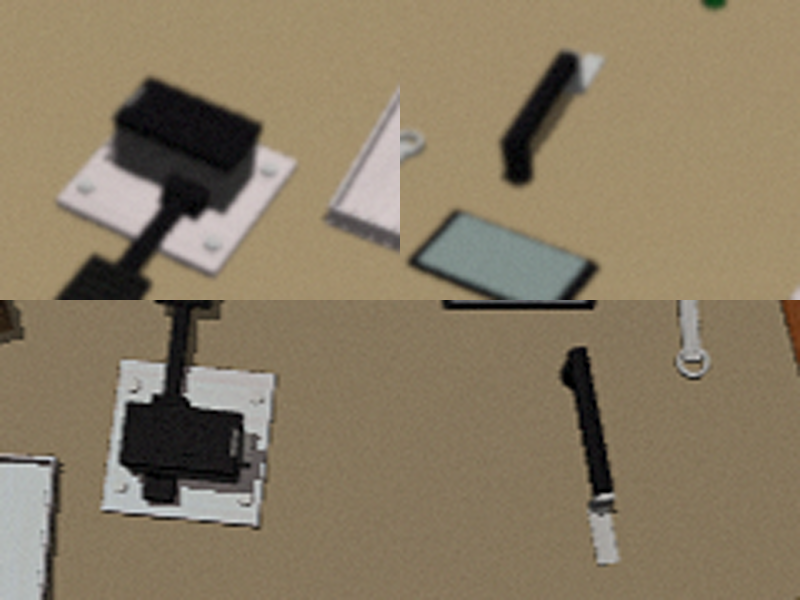

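```bash
cat > fit.py <<'E'
from h import *
from scipy.optimize import minimize
S=4
def fg(n,f,roi):
    p=cv2.imread("pics/"+f); p=cv2.GaussianBlur(cv2.resize(p,None,fx=S,fy=S,interpolation=cv2.INTER_CUBIC),(0,0),1.5).astype(float)
    mx,mn=p.max(2),p.min(2); m=((mx-mn)/(mx+1)<0.2)|(mx<62)
    k=np.zeros_like(m); r0,r1,c0,c1=[S*v for v in roi]; k[r0:r1,c0:c1]=1
    return m&k
def box(x0,x1,y0,y1,z0,z1): return np.array([[x,y,z] for x in(x0,x1) for y in(y0,y1) for z in(z0,z1)],float)
def disc(x,y,r,z0,z1): return np.array([[x+r*np.cos(a),y+r*np.sin(a),z] for a in np.arange(0,6.28,.4) for z in(z0,z1)])
def place(B,q): 
    c,s=np.cos(q[2]),np.sin(q[2]); return B@np.array([[c,-s,0],[s,c,0],[0,0,1]]).T+[q[0],q[1],0]
def draw(n,parts,q):
    m=np.zeros((420*S,560*S),np.uint8)
    for B in parts:
        uv=(proj(n,place(B,q))[:,::-1]+.5)*S-.5
        cv2.fillConvexPoly(m,cv2.convexHull(np.round(uv*16).astype(np.int32)),1,shift=4)
    return m>0
def fit(parts,dont,imgs,q0):
    def cost(q,ns=imgs):
        e=0
        for n,m in ns.items():
            d=draw(n,parts,q); k=~draw(n,dont,q) if dont else True
            e+=((d^m)&k).sum()/d.sum()
        return e
    out=[]
    for ns in(imgs,)+tuple({k:v} for k,v in imgs.items()):
        sx=np.array([q0]+[np.array(q0)+d for d in([8,0,0],[0,8,0],[0,0,.06])])
        r=minimize(cost,q0,args=(ns,),method="Nelder-Mead",options=dict(initial_simplex=sx,xatol=.05,fatol=1e-4,maxiter=120)); out.append(r)
        print(list(ns),r.x,np.degrees(r.x[2]),round(r.fun,3))
    return out[0].x
MOD=[box(-75,75,-75,75,0,10),box(-27,27,-52,52,10,60),box(-29,29,-54,54,60,72),box(-14,14,-64,-52,48,54)]
MDC=[box(27,210,-30,30,0,42),box(-80,-27,-20,20,0,37)]
TOOL=[box(-100,40,-9,9,34,54),disc(-85,0,13,0,8),disc(-85,0,6,8,34),box(45-7,45,-10,10,0,54),box(45,100,-10,10,0,2.5)]
TRAY=[box(-90,90,-85,85,0,22)]
E
cat > f1.py <<'E'
from fit import *
np.set_printoptions(precision=2,suppress=True)
F={"scene":"s1.png","top":"t1.png"}
for nm,P,D,rois,q0 in(("module",MOD,MDC,{"scene":(225,290,296,370),"top":(165,220,198,256)},[565,93,-.08]),
  ("tool",TOOL,[],{"scene":(190,238,204,244),"top":(170,242,336,360)},[529,-290,np.pi+.05]),
  ("tray",TRAY,[],{"scene":(232,298,372,460),"top":(192,258,124,192)},[471,301,-.05])):
    I={n:fg(n,F[n],rois[n]) for n in F}
    print(nm); q=fit(P,D,I,q0)
    for n in F:
        v=cv2.imread("pics/"+F[n]); v=cv2.resize(v,None,fx=S,fy=S)
        for m,c in((I[n],(0,255,0)),(draw(n,P,q),(0,0,255))):
            cv2.drawContours(v,cv2.findContours(m.astype(np.uint8),0,2)[0],-1,c,1)
        r=[S*x for x in rois[n]]; w=v[max(r[0]-30,0):r[1]+30,r[2]-30:r[3]+30]; cv2.imwrite(f"pics/ov_{nm}_{n}.png",w)
fs=[cv2.resize(cv2.imread(f"pics/ov_{a}_{n}.png"),(266,300)) for n in F for a in("module","tool","tray")]
cv2.imwrite("pics/ov.png",np.vstack([np.hstack(fs[:3]),np.hstack(fs[3:])]))
E
python3 f1.py
```

```text
module
['scene', 'top'] [576.82  90.86  -0.1 ] -5.778552512495719 0.069
['scene'] [573.15  91.79  -0.11] -6.087256714683038 0.034
['top'] [577.85  90.23  -0.11] -6.074956869775113 0.011
tool
['scene', 'top'] [ 522.46 -291.87    3.31] 189.46915510604205 0.358Traceback (most recent call last):
  File "f1.py", line 8, in <module>
    print(nm); q=fit(P,D,I,q0)
                 ~~~^^^^^^^^^^
  File "fit.py", line 29, in fit
    r=minimize(cost,q0,args=(ns,),method="Nelder-Mead",options=dict(initial_simplex=sx,xatol=.05,fatol=1e-4,maxiter=120)); out.append(r)
    res = _minimize_neldermead(fun, x0, args, callback, bounds=bounds,
                               **options)
    fxr = func(xr)
    fx = function(np.copy(x), *(wrapper_args + args))
  File "fit.py", line 23, in cost
    d=draw(n,parts,q); k=~draw(n,dont,q) if dont else True
  File "fit.py", line 16, in draw
    uv=(proj(n,place(B,q))[:,::-1]+.5)*S-.5
        ~~~~^^^^^^^^^^^^^^
  File "h.py", line 7, in proj
    K,d,R,t=cam(n); return cv2.projectPoints(np.array(P,float).reshape(-1,3),cv2.Rodrigues(R)[0],t.reshape(3,1),K,d)[0].reshape(-1,2)[:,::-1]
            ~~~^^^
  File "h.py", line 5, in cam
    m=viewer.camera_model(n); return [np.array(m[k],float) for k in("intrinsics","dist_coeffs","R","t")]
ValueError: time passes only in moves, steps and waits
```

```bash
python3 - <<'E'
from h import *
np.savez("cams.npz",**{n+k:np.array(viewer.camera_model(n)[k],float) for n in("scene","top") for k in("intrinsics","dist_coeffs","R","t")})
E
python3 - <<'E'
s=open("h.py").read()
s=s.replace('''    m=viewer.camera_model(n); return [np.array(m[k],float) for k in("intrinsics","dist_coeffs","R","t")]''','''    return [CM[n+k] for k in("intrinsics","dist_coeffs","R","t")]''').replace("def cam(","CM=dict(np.load('cams.npz'))\ndef cam(",1)
open("h.py","w").write(s)
E
python3 f1.py
```

```text
module
['scene', 'top'] [576.82  90.86  -0.1 ] -5.778552512495719 0.069
['scene'] [573.15  91.79  -0.11] -6.087256714683038 0.034
['top'] [577.85  90.23  -0.11] -6.074956869775113 0.011
tool
['scene', 'top'] [ 522.46 -291.87    3.31] 189.46915510604205 0.358
['scene'] [ 522.46 -288.87    3.31] 189.5436441049193 0.18
['top'] [ 524.32 -292.44    3.3 ] 189.09501837100197 0.118
tray
['scene', 'top'] [474.07 306.39  -0.05] -3.012915354093559 0.052
['scene'] [472.85 306.87  -0.05] -3.0253037121178004 0.013
['top'] [475.35 304.52  -0.05] -2.796766034193686 0.014
```

View pics/ov.png

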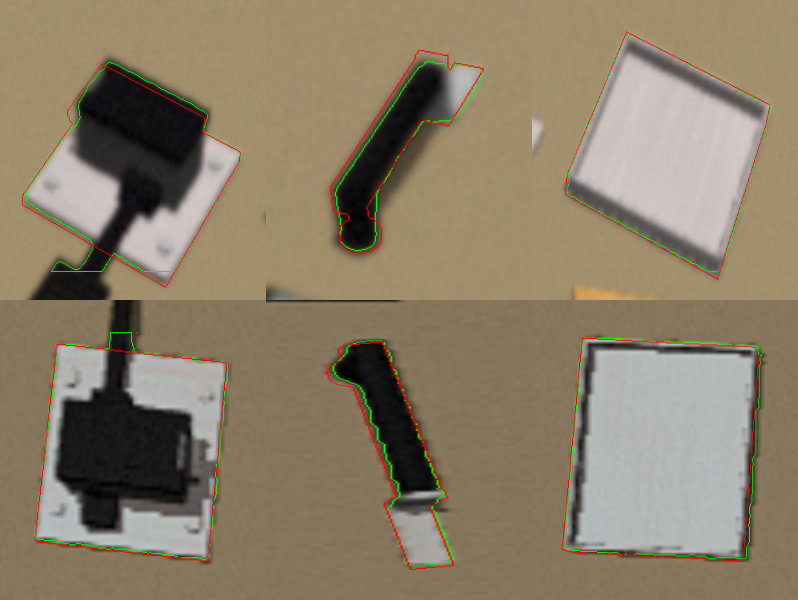

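The green (image) and red (model) outlines agree. The black tool lies on its foot and blade at about (523, -291), with its x axis at about 189°. The module is at about (575.5, 91), yaw -6°, and the tray at about (474, 305). Next I plan the approach, with a jaw yaw of +99.3° so the later pry pose stays within joint 7's range.

```bash
cat > plan.py <<'E'
from h import *
import json,sys
def plan(target,yaw,n,hold=0):
    s=readout.state(); p=np.array(s["tcp_pos"],float); r,pi_,y=s["eef_rot"]
    print("t",round(s["t"],2),"pos",np.round(p,1),"rpy",np.round(np.degrees([r,pi_,y]),1),"F",np.round(s["ft_force"],1),"w",round(s["gripper_width"],1),"q",np.round(s["joint_positions"],2))
    if target is None: return
    y=np.degrees(y); dy=(yaw-y); dt=-dy/n
    rows=[];q=p.copy();yy=np.radians(y)
    for i in range(n):
        g=p+(np.array(target)-p)*(i+1)/n; d=g-q
        R=Rn.from_euler("xyz",[np.pi,0,yy]).as_matrix(); c=np.round(R.T@d/80,2); tw=round(dt/5,2)
        rows.append({"dp":c.tolist(),"twist":tw}); q=q+R@c*80; yy-=np.radians(tw*5)
    print("end",np.round(q,1),np.degrees(yy)); print(json.dumps(rows).replace(" ","").replace("},","},\n"))
E
python3 - <<'E'
from plan import *
plan([523.4,-290.7,200],99.3,36)
print(atz("top",(152,305),9),atz("top",(152,347),9),atz("top",(163,325),9),atz("top",(183,377),5))
E
```

```text
t 2.8 pos [ 143.  -608.4  303.8] rpy [180.    0.  -76.8] F [ 0.5 -0.3 -0.2] w 85.1 q [ 1.3   0.42 -0.01  1.61  0.    1.11 -0.05]
end [ 523.  -290.9  199.8] 99.62514469962588
[{"dp":[-0.08,-0.15,0.04],"twist":-0.98},
{"dp":[-0.06,-0.16,0.03],"twist":-0.98},
{"dp":[-0.05,-0.17,0.04],"twist":-0.98},
{"dp":[-0.04,-0.17,0.03],"twist":-0.98},
{"dp":[-0.02,-0.17,0.04],"twist":-0.98},
{"dp":[-0.0,-0.17,0.04],"twist":-0.98},
{"dp":[0.0,-0.17,0.03],"twist":-0.98},
{"dp":[0.03,-0.17,0.04],"twist":-0.98},
{"dp":[0.03,-0.17,0.03],"twist":-0.98},
{"dp":[0.06,-0.16,0.04],"twist":-0.98},
{"dp":[0.06,-0.16,0.04],"twist":-0.98},
{"dp":[0.08,-0.16,0.03],"twist":-0.98},
{"dp":[0.09,-0.14,0.04],"twist":-0.98},
{"dp":[0.11,-0.14,0.03],"twist":-0.98},
{"dp":[0.11,-0.13,0.04],"twist":-0.98},
{"dp":[0.13,-0.11,0.04],"twist":-0.98},
{"dp":[0.13,-0.11,0.03],"twist":-0.98},
{"dp":[0.15,-0.1,0.04],"twist":-0.98},
{"dp":[0.15,-0.08,0.04],"twist":-0.98},
{"dp":[0.15,-0.07,0.03],"twist":-0.98},
{"dp":[0.17,-0.05,0.04],"twist":-0.98},
{"dp":[0.16,-0.04,0.03],"twist":-0.98},
{"dp":[0.17,-0.03,0.04],"twist":-0.98},
{"dp":[0.18,-0.01,0.04],"twist":-0.98},
{"dp":[0.17,0.0,0.03],"twist":-0.98},
{"dp":[0.17,0.02,0.04],"twist":-0.98},
{"dp":[0.17,0.03,0.03],"twist":-0.98},
{"dp":[0.16,0.05,0.04],"twist":-0.98},
{"dp":[0.17,0.06,0.04],"twist":-0.98},
{"dp":[0.15,0.07,0.03],"twist":-0.98},
{"dp":[0.15,0.09,0.04],"twist":-0.98},
{"dp":[0.14,0.1,0.03],"twist":-0.98},
{"dp":[0.13,0.11,0.04],"twist":-0.98},
{"dp":[0.12,0.12,0.04],"twist":-0.98},
{"dp":[0.11,0.13,0.03],"twist":-0.98},
{"dp":[0.1,0.14,0.04],"twist":-0.98}]
[ 709.38916412 -163.00342584    9.        ] [ 708.91295554 -299.59997425    9.        ] [ 672.08485233 -227.14616475    9.        ] [ 605.85024382 -393.51703271    5.        ]
```

>>> {"fn": "play_rows", "kwargs": {
  "commands": [
    {"dp": [-0.08, -0.15, 0], "twist": -0.98},
    {"dp": [-0.06, -0.16, 0], "twist": -0.98},
    {"dp": [-0.05, -0.17, 0], "twist": -0.98},
    {"dp": [-0.04, -0.17, 0], "twist": -0.98},
    {"dp": [-0.02, -0.17, 0], "twist": -0.98},
    {"dp": [0, -0.17, 0], "twist": -0.98},
    {"dp": [0, -0.17, 0], "twist": -0.98},
    {"dp": [0.03, -0.17, 0], "twist": -0.98},
    {"dp": [0.03, -0.17, 0], "twist": -0.98},
    {"dp": [0.06, -0.16, 0], "twist": -0.98},
    {"dp": [0.06, -0.16, 0], "twist": -0.98},
    {"dp": [0.08, -0.16, 0], "twist": -0.98}
  ],
  "jaw": 1,
  "squeeze": 60
}}

```text
t: 4.3
tcp_pos: [270.1, -501.9, 303.9]
eef_rot: [3.142, -0.0, -0.311]
ft_force: [0.5, -0.3, -0.1]
gripper_width: 85.2
```

>>> {"fn": "play_rows", "kwargs": {
  "commands": [
    {"dp": [0.09, -0.14, 0], "twist": -0.98},
    {"dp": [0.11, -0.14, 0], "twist": -0.98},
    {"dp": [0.11, -0.13, 0], "twist": -0.98},
    {"dp": [0.13, -0.11, 0], "twist": -0.98},
    {"dp": [0.13, -0.11, 0], "twist": -0.98},
    {"dp": [0.15, -0.1, 0], "twist": -0.98},
    {"dp": [0.15, -0.08, 0], "twist": -0.98},
    {"dp": [0.15, -0.07, 0], "twist": -0.98},
    {"dp": [0.17, -0.05, 0], "twist": -0.98},
    {"dp": [0.16, -0.04, 0], "twist": -0.98},
    {"dp": [0.17, -0.03, 0], "twist": -0.98},
    {"dp": [0.18, -0.01, 0], "twist": -0.98}
  ]
}}

```text
t: 5.8
tcp_pos: [397.1, -396.2, 303.9]
eef_rot: [3.142, 0.0, 0.715]
ft_force: [-0.1, -0.2, 0.2]
gripper_width: 85.2
```

>>> {"fn": "play_rows", "kwargs": {
  "commands": [
    {"dp": [0.17, 0, 0.1], "twist": -0.98},
    {"dp": [0.17, 0.02, 0.1], "twist": -0.98},
    {"dp": [0.17, 0.03, 0.1], "twist": -0.98},
    {"dp": [0.16, 0.05, 0.1], "twist": -0.98},
    {"dp": [0.17, 0.06, 0.1], "twist": -0.98},
    {"dp": [0.15, 0.07, 0.1], "twist": -0.98},
    {"dp": [0.15, 0.09, 0.1], "twist": -0.98},
    {"dp": [0.14, 0.1, 0.1], "twist": -0.98},
    {"dp": [0.13, 0.11, 0.1], "twist": -0.98},
    {"dp": [0.12, 0.12, 0.1], "twist": -0.98},
    {"dp": [0.11, 0.13, 0.1], "twist": -0.98},
    {"dp": [0.1, 0.14, 0.1], "twist": -0.98}
  ]
}}

```text
t: 7.3
tcp_pos: [523.4, -290.8, 207.6]
eef_rot: [-3.142, 0.0, 1.741]
ft_force: [-0.4, 0.4, 0.3]
gripper_width: 85.0
```

Run:
```python
from plan import *
plan([523.4,-290.7,101],99.3,7)
```

```text
t 7.3 pos [ 523.4 -290.8  207.6] rpy [-180.     0.    99.8] F [-0.4  0.4  0.3] w 85.0 q [ 0.98  0.58 -0.7   1.75  0.44  0.98  1.85]
end [ 523.4 -290.8  101.2] 99.41979325338782
[{"dp":[0.0,0.0,0.19],"twist":0.01},
{"dp":[0.0,0.0,0.19],"twist":0.01},
{"dp":[0.0,0.0,0.19],"twist":0.01},
{"dp":[0.0,0.0,0.19],"twist":0.01},
{"dp":[0.0,0.0,0.19],"twist":0.01},
{"dp":[0.0,0.0,0.19],"twist":0.01},
{"dp":[0.0,0.0,0.19],"twist":0.01}]
```

>>> {"fn": "play_rows", "kwargs": {
  "commands": [
    {"dp": [0, 0, 0.25], "twist": 0.1},
    {"dp": [0, 0, 0.25], "twist": 0},
    {"dp": [0, 0, 0.25], "twist": 0},
    {"dp": [0, 0, 0.25], "twist": 0},
    {"dp": [0, 0, 0.2], "twist": 0},
    {"dp": [0, 0, 0.145], "twist": 0},
    {"dp": [0, 0, 0], "twist": 0}
  ]
}}

```text
t: 8.18
tcp_pos: [522.8, -290.7, 99.6]
eef_rot: [-3.141, -0.001, 1.73]
ft_force: [-0.8, 0.1, 0.4]
gripper_width: 85.6
```

>>> {"fn": "play_rows", "kwargs": {
  "commands": [
    {"dp": [0, 0, 0], "twist": 0},
    {"dp": [0, 0, 0], "twist": 0},
    {"dp": [0, 0, 0], "twist": 0},
    {"dp": [0, 0, 0], "twist": 0},
    {"dp": [0, 0, 0], "twist": 0},
    {"dp": [0, 0, 0], "twist": 0}
  ],
  "jaw": -1,
  "squeeze": 70
}}

```text
t: 8.93
tcp_pos: [523.2, -291.0, 100.7]
eef_rot: [3.141, 0.0, 1.73]
ft_force: [-1.3, 0.2, 6.0]
gripper_width: 16.4
```

>>> {"fn": "play_rows", "kwargs": {
  "commands": [
    {"dp": [0, 0, -0.1], "twist": 0},
    {"dp": [0, 0, -0.2], "twist": 0},
    {"dp": [0, 0, -0.3], "twist": 0},
    {"dp": [0, 0, -0.3], "twist": 0},
    {"dp": [0, 0, -0.2], "twist": 0},
    {"dp": [0, 0, -0.05], "twist": 0}
  ]
}}

```text
t: 9.68
tcp_pos: [523.3, -291.1, 193.5]
eef_rot: [3.141, 0.001, 1.73]
ft_force: [0.2, 0.3, -1.6]
gripper_width: 16.6
```

Run:
```python
from plan import *
plan([554.2,-111.8,190],-6,22)
```

```text
t 9.68 pos [ 523.3 -291.1  193.5] rpy [1.799e+02 1.000e-01 9.910e+01] F [ 0.2  0.3 -1.6] w 16.6 q [ 0.97  0.59 -0.69  1.76  0.45  0.95  1.83]
end [ 554.4 -111.6  190.3] -6.480065721418086
[{"dp":[0.1,0.03,0.0],"twist":0.96},
{"dp":[0.1,0.03,0.0],"twist":0.96},
{"dp":[0.1,0.02,0.01],"twist":0.96},
{"dp":[0.1,0.0,-0.0],"twist":0.96},
{"dp":[0.11,0.0,-0.0],"twist":0.96},
{"dp":[0.1,-0.01,0.0],"twist":0.96},
{"dp":[0.1,-0.01,0.0],"twist":0.96},
{"dp":[0.1,-0.03,0.01],"twist":0.96},
{"dp":[0.1,-0.03,-0.0],"twist":0.96},
{"dp":[0.09,-0.05,-0.0],"twist":0.96},
{"dp":[0.09,-0.05,0.0],"twist":0.96},
{"dp":[0.09,-0.06,0.0],"twist":0.96},
{"dp":[0.08,-0.06,0.01],"twist":0.96},
{"dp":[0.08,-0.07,-0.0],"twist":0.96},
{"dp":[0.06,-0.08,-0.0],"twist":0.96},
{"dp":[0.07,-0.08,0.0],"twist":0.96},
{"dp":[0.05,-0.09,0.0],"twist":0.96},
{"dp":[0.05,-0.09,0.01],"twist":0.96},
{"dp":[0.04,-0.1,-0.0],"twist":0.96},
{"dp":[0.03,-0.09,-0.0],"twist":0.96},
{"dp":[0.02,-0.1,0.0],"twist":0.96},
{"dp":[0.02,-0.11,0.0],"twist":0.96}]
```

>>> {"fn": "play_rows", "kwargs": {
  "commands": [
    {"dp": [0.1, 0.03, 0], "twist": 0.96},
    {"dp": [0.1, 0.03, 0], "twist": 0.96},
    {"dp": [0.1, 0.02, 0.01], "twist": 0.96},
    {"dp": [0.1, 0, 0], "twist": 0.96},
    {"dp": [0.11, 0, 0], "twist": 0.96},
    {"dp": [0.1, -0.01, 0], "twist": 0.96},
    {"dp": [0.1, -0.01, 0], "twist": 0.96},
    {"dp": [0.1, -0.03, 0.01], "twist": 0.96},
    {"dp": [0.1, -0.03, 0], "twist": 0.96},
    {"dp": [0.09, -0.05, 0], "twist": 0.96},
    {"dp": [0.09, -0.05, 0], "twist": 0.96}
  ]
}}

```text
t: 11.05
tcp_pos: [537.9, -201.0, 190.0]
eef_rot: [-3.14, 0.0, 0.806]
ft_force: [-0.0, 0.0, -2.0]
gripper_width: 17.0
```

>>> {"fn": "play_rows", "kwargs": {
  "commands": [
    {"dp": [0.09, -0.06, 0], "twist": 0.96},
    {"dp": [0.08, -0.06, 0.01], "twist": 0.96},
    {"dp": [0.08, -0.07, 0], "twist": 0.96},
    {"dp": [0.06, -0.08, 0], "twist": 0.96},
    {"dp": [0.07, -0.08, 0], "twist": 0.96},
    {"dp": [0.05, -0.09, 0], "twist": 0.96},
    {"dp": [0.05, -0.09, 0.01], "twist": 0.96},
    {"dp": [0.04, -0.1, 0], "twist": 0.96},
    {"dp": [0.03, -0.09, 0], "twist": 0.96},
    {"dp": [0.02, -0.1, 0], "twist": 0.96},
    {"dp": [0.02, -0.1, 0], "twist": 0.9},
    {"dp": [0, 0, 0], "twist": 0}
  ]
}}

```text
t: 12.55
tcp_pos: [554.0, -111.5, 188.6]
eef_rot: [-3.141, 0.001, -0.106]
ft_force: [0.5, -0.8, -1.6]
gripper_width: 16.5
```

Run:
```python
from plan import *
plan(None,0,0)
a=snap("scene","s2.png");b=snap("top","t2.png")
R=lambda p,r,c:cv2.resize(p[r:r+90,c:c+120],(400,300),interpolation=cv2.INTER_CUBIC)
cv2.imwrite("pics/c2.png",np.hstack([R(a,190,240),R(b,150,210)])[:,:,::-1])
for q in("tool_tip","tool_foot","tool_mid","notch_sill"):
    for n in("scene","top"): print(q,n,[(np.round(r["location"],1).tolist(),round(r["score"],2)) for r in nets.tip_of(q,n)[:5]])
s=readout.state();T=np.array(s["tcp_pos"]);y=s["eef_rot"][2]+np.pi/2;u=np.array([np.cos(y),np.sin(y),0])
d=np.array([0,0,-100.5])
for nm,o,z in(("tip",100,0),("foot",-85,0),("mid",0,44)):
    P=T+d+u*o+[0,0,z];print(nm,P,proj("scene",P),proj("top",P))
```

```text
t 12.55 pos [ 554.  -111.5  188.6] rpy [-180.     0.    -6.1] F [ 0.5 -0.8 -1.6] w 16.5 q [ 0.39  0.47 -0.31  1.85  0.19  0.85 -0.12]
tool_tip scene [([314.3, 276.1], 0.85), ([176.7, 219.9], 0.84), ([230.4, 306.6], 0.73)]
tool_tip top [([260.8, 392.3], 0.89), ([189.8, 256.2], 0.7), ([125.7, 246.0], 0.67), ([328.1, 375.2], 0.66)]
tool_foot scene [([312.6, 206.6], 0.86), ([206.5, 247.2], 0.73), ([174.0, 167.3], 0.6)]
tool_foot top [([282.7, 331.6], 0.96), ([239.7, 441.8], 0.75), ([101.4, 295.9], 0.75), ([196.2, 320.9], 0.69)]
tool_mid scene [([204.8, 270.9], 0.93), ([167.8, 188.1], 0.7), ([302.8, 232.5], 0.63)]
tool_mid top [([249.5, 426.8], 0.88), ([299.7, 356.6], 0.78), ([107.7, 271.7], 0.69)]
notch_sill scene [([243.3, 318.9], 0.71)]
notch_sill top []
tip [564.89193988 -12.93856152  88.56259254] [[228.6305884 301.4282887]] [[190.08851894 257.51110804]]
foot [ 545.00049605 -196.86607567   88.56259254] [[205.78976276 247.66389165]] [[196.26326139 318.48382617]]
mid [ 554.13980808 -112.35883944  132.56259254] [[203.98869419 271.39895429]] [[190.16288672 290.80938615]]
```

View pics/c2.png

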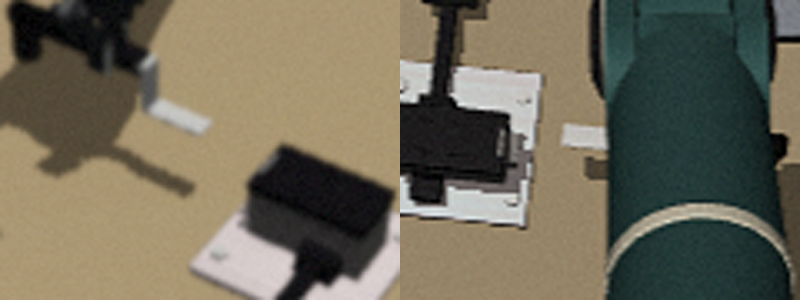

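```bash
cat > f2.py <<'E'
from fit import *
np.set_printoptions(precision=2,suppress=True)
s=readout.state();T=np.array(s["tcp_pos"]);y=s["eef_rot"][2]+np.pi/2
z=T[2]-100.5
print("module scene refit")
I={"scene":fg("scene","s1.png",(225,300,296,370))}
def one(n,m,parts,q0,roi,dont=[],yawfix=None):
    k=np.zeros_like(m); r0,r1,c0,c1=[S*v for v in roi]; k[r0:r1,c0:c1]=1
    f=lambda q:((draw(n,parts,[*q,yawfix] if yawfix is not None else q)^m)&k&(~draw(n,dont,q) if dont else True)).sum()
    q0=np.array(q0,float); sx=np.vstack([q0]+[q0+d for d in np.diag([8,8,.06])[:len(q0),:len(q0)]])
    r=minimize(f,q0,method="Nelder-Mead",options=dict(initial_simplex=sx,xatol=.02,fatol=.5)); return r.x,r.fun,(m&k).sum()
print(one("scene",I["scene"],MOD,[573,92,-.105],(225,300,296,370),MDC))
BL=[box(45,100,-10,10,z,z+2.5)]
print("expected tool mid",T[:2])
for n,roi in(("scene",(214,238,289,310)),("top",(180,202,250,270))):
    print(n,one(n,fg(n,("s2.png","t2.png")[n=="top"],roi),BL,T[:2]+[1,1],roi,yawfix=y))
E
python3 f2.py
```

```text
module scene refit
(array([573.16,  91.87,  -0.11]), np.float64(1278.0), np.int64(43007))
expected tool mid [ 554.14 -112.36]
scene (array([ 552.62, -112.05]), np.float64(103.0), np.int64(1487))
top (array([ 554.39, -114.56]), np.float64(384.0), np.int64(1632))
```

>>> {"fn": "play_rows", "kwargs": {
  "commands": [
    {"dp": [0, -0.1, 0.1], "twist": 0},
    {"dp": [0, -0.14, 0.15], "twist": 0},
    {"dp": [0, -0.1, 0.1], "twist": 0},
    {"dp": [0, 0, 0.05], "twist": 0},
    {"dp": [0, 0, 0], "twist": 0},
    {"dp": [0, 0, 0], "twist": 0}
  ]
}}

```text
t: 13.8
tcp_pos: [557.2, -85.6, 157.3]
eef_rot: [3.141, -0.0, -0.108]
ft_force: [0.5, -0.1, -1.1]
gripper_width: 17.0
```

Run:
```python
from plan import *
plan(None,0,0)
a=snap("scene","s3.png")
for i in range(3): print(np.round(readout.state()["tcp_pos"],2)); viewer.camera("top")
cv2.imwrite("pics/c3.png",cv2.resize(a[205:265,270:350],(800,600),interpolation=cv2.INTER_CUBIC)[:,:,::-1])
s=readout.state();T=np.array(s["tcp_pos"]);y=s["eef_rot"][2]+np.pi/2;u=np.array([np.cos(y),np.sin(y),0])
print("tip pred",proj("scene",T-[0,0,100.5]+u*100))
```

```text
t 13.8 pos [557.2 -85.6 157.3] rpy [180.   -0.   -6.2] F [ 0.5 -0.1 -1.1] w 17.0 q [ 0.34  0.51 -0.31  1.87  0.21  0.79 -0.19]
[557.19 -85.52 157.33]
[557.2  -85.49 157.34]
[557.17 -85.44 157.33]
tip pred [[240.67352653 309.42058712]]
```

View pics/c3.png

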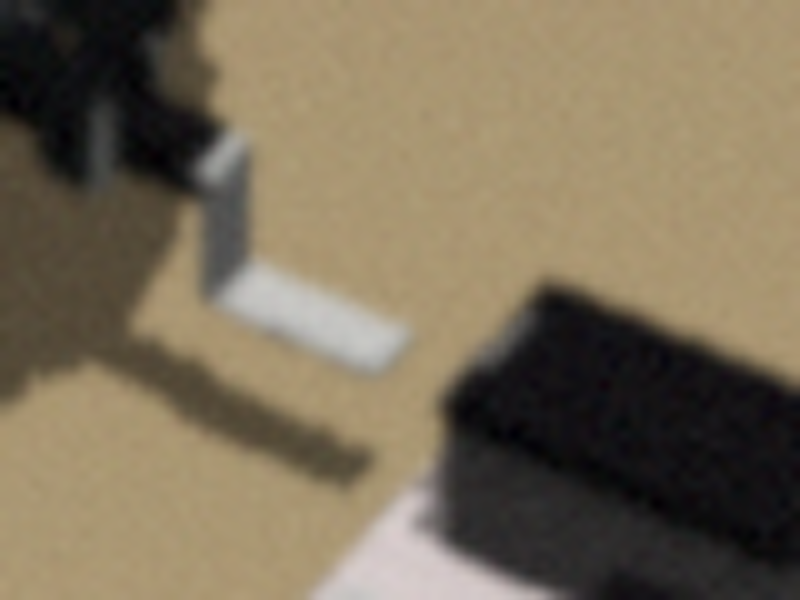

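>>> {"fn": "play_rows", "kwargs": {
  "commands": [
    {"dp": [0, -0.05, 0.013], "twist": 0},
    {"dp": [0, -0.05, 0], "twist": 0},
    {"dp": [0, -0.05, 0], "twist": 0},
    {"dp": [0, -0.05, 0], "twist": 0},
    {"dp": [0, -0.05, 0], "twist": 0},
    {"dp": [0, -0.05, 0], "twist": 0},
    {"dp": [0, -0.05, 0], "twist": 0},
    {"dp": [0, 0, 0], "twist": 0}
  ]
}}

```text
t: 15.0
tcp_pos: [560.1, -57.5, 156.1]
eef_rot: [3.141, 0.0, -0.108]
ft_force: [-1.2, -2.3, -0.6]
gripper_width: 16.9
```

>>> {"fn": "play_rows", "kwargs": {
  "commands": [
    {"dp": [0, -0.05, 0], "twist": 0},
    {"dp": [0, -0.05, 0], "twist": 0},
    {"dp": [0, 0, 0], "twist": 0}
  ]
}}

```text
t: 15.38
tcp_pos: [560.4, -55.0, 156.5]
eef_rot: [3.135, 0.001, -0.113]
ft_force: [-7.4, -32.7, 11.6]
gripper_width: 16.4
```

>>> {"fn": "play_rows", "kwargs": {
  "commands": [
    {"dp": [0, 0.05, 0], "twist": 0},
    {"dp": [0, 0.05, 0], "twist": 0},
    {"dp": [0, 0, 0], "twist": 0}
  ]
}}

```text
t: 15.75
tcp_pos: [560.1, -57.4, 156.0]
eef_rot: [-3.141, 0.0, -0.108]
ft_force: [-0.5, -3.8, -0.2]
gripper_width: 16.8
```

Run:
```python
from plan import *
plan(None,0,0)
a=snap("scene","s4.png");b=snap("top","t4.png")
R=lambda p,r,c,h,w:cv2.resize(p[r:r+h,c:c+w],(w*10,h*10),interpolation=cv2.INTER_CUBIC)
# brighten darks
A=R(a,210,285,45,60);B=R(b,170,225,40,20)
g=lambda x:(255*(x/255.)**.6).astype(np.uint8)
cv2.imwrite("pics/c4.png",np.hstack([g(A),cv2.resize(g(B),(200,450))])[:,:,::-1])
M=np.array([576.2,92.0,0]);c,s_=np.cos(-.106),np.sin(-.106);Rm=np.array([[c,-s_,0],[s_,c,0],[0,0,1]])
for nm,P in(("sillL",(-14,-64,54)),("sillR",(14,-64,54)),("capL",(-29,-54,72)),("capR",(29,-54,72)),("capRlow",(29,-54,60))):
    for n in("scene","top"): print(nm,n,proj(n,Rm@np.array(P)+M))
```

```text
t 15.75 pos [560.1 -57.4 156. ] rpy [-180.     0.    -6.2] F [-0.5 -3.8 -0.2] w 16.8 q [ 0.29  0.51 -0.31  1.88  0.21  0.78 -0.24]
sillL scene [[240.44690091 316.36398799]]
sillL top [[195.61582467 244.13220924]]
sillR scene [[246.20956518 311.26289191]]
sillR top [[186.83184584 245.17537817]]
capL scene [[233.97818151 322.42375691]]
capL top [[198.82460197 239.8743392 ]]
capR scene [[245.96236635 311.82951343]]
capR top [[180.42136881 242.08991215]]
capRlow scene [[249.14765568 311.67628594]]
capRlow top [[181.3674202  242.38472785]]
```

View pics/c4.png

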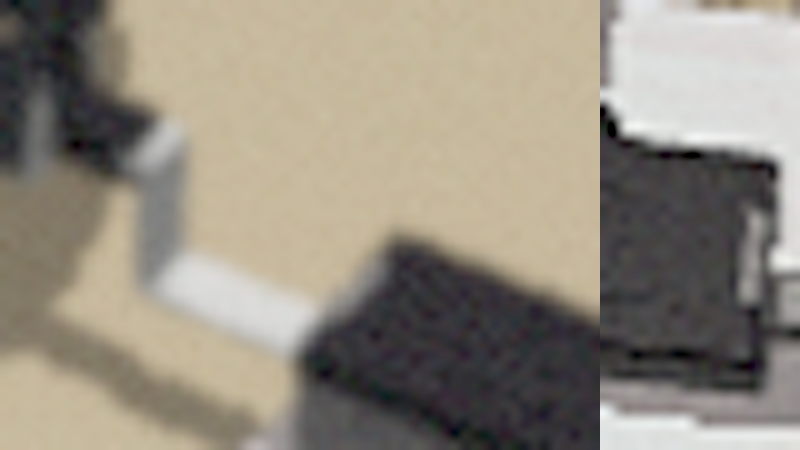

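The crop (scene) shows the blade level and lying over the sill line. Its far end meets the cap at crop (310,325), i.e. pixel (242,316). The pale strip at top pixel (192,240) is a mark on the cap. Insertion was blocked about 14 mm past the sill edge, so I'll check the numbers before going on.

Run:
```python
from fit import *
np.set_printoptions(precision=2,suppress=True,linewidth=200)
b=cv2.imread("pics/t4.png").max(2)
print("cols",list(range(236,262)))
for r in range(182,206): print(r,' '.join("%3d"%v for v in b[r,236:262]))
# cap outline fit: black mask, top cap only
```

```text
cols [236, 237, 238, 239, 240, 241, 242, 243, 244, 245, 246, 247, 248, 249, 250, 251, 252, 253, 254, 255, 256, 257, 258, 259, 260, 261]
182 213 210 213 209 206 203 202 204 201 202 204 207 215 125  65  67  43  40  41  46  46  55  47  52  55  56
183  55  53  87  98 138 150 193 206 200 201 199 198 207 179  93  43  32  45  45  47  48  54  50  49  52  54
184  26  21  20  18  20  21  64 175 206 206 204 203 206 208 168  78  37  38  48  43  50  46  59  55  51  51
185  22  32  24  26  23  28  21 168 204 199 196 200 199 207 152  68  38  39  38  43  46  49  46  50  48  50
186  28  32  30  25  26  28  69 179 204 200 200 197 196 204 167  81  28  42  42  49  43  51  48  56  54  56
187  31  27  25  28  23  22  50 176 205 199 200 198 201 203 142  47  36  41  43  47  44  47  51  53  53  53
188  30  27  25  48  49  25  46 167 204 197 197 200 202 204 154  62  34  38  38  46  50  48  44  50  53  53
189  27  29  27  41 115  71  67 173 200 196 196 196 194 200 207 141  44  36  40  42  49  46  44  48  52  50
190  32  28  29  40 109  74  63 173 199 196 195 194 194 197 201 150  65  35  36  43  51  49  53  51 
[... 927 characters left out ...]
 138  58  78  51  36  41  41  46  46  51  52  53  53
200  26  29  34  33  18  31  58  66  60  88 106 100 180 133 135 114  48  37  38  45  48  45  52  48  55  50
201  20  23  34  39  12  33  93 111 117 110 112 101 183 133 123 158 120  54  38  42  43  48  46  49  53  48
202  16  15   8   2  11  29  95 113 105 104 105 101 170 136 127 163 112  49  39  38  45  42  48  52  52  49
203  22  28  29  28  19  47  95 103 106 104  99  96 126  99 125 154 114  50  33  41  40  46  53  48  46  54
204  30  22  22  20  22  60 102 109 106 101 184 214 158  81 129 155 134  69  37  41  43  46  45  48  51  53
205 117 109 114 102  83  98 106 108 104 100 179 213 142 128 155 156 136  66  35  40  44  44  51  48  54  51
```

The cap outline in the top image (rows 183.6 to 203) sits about 3 px below my projection. The housing is evidently not centred on its plate, so I'll refit it on the cap alone.

```bash
cat > f3.py <<'E'
from fit import *
np.set_printoptions(precision=2,suppress=True)
CAP=[box(-29,29,-54,54,60,72)]; DC=[box(-27,27,-52,52,10,60),box(25,230,-30,30,0,42),box(-80,-25,-20,20,0,37),box(-14,14,-64,-52,40,55)]
MK=[box(-12,12,-53,-40,71,72)]
def dark(f,roi,th):
    p=cv2.imread("pics/"+f); p=cv2.GaussianBlur(cv2.resize(p,None,fx=S,fy=S,interpolation=cv2.INTER_CUBIC),(0,0),1.5).max(2)<th
    k=np.zeros_like(p); r0,r1,c0,c1=[S*v for v in roi]; k[r0:r1,c0:c1]=1
    return p&k
def go(n,f,roi,th,q0,yaw=None):
    m=dark(f,roi,th)
    def cost(q):
        q=[*q,yaw] if yaw is not None else q
        d=draw(n,CAP,q); k=d|~draw(n,DC,q); mm=m|draw(n,MK,q)&d
        return ((d^mm)&k).sum()
    q0=np.array(q0,float); sx=np.vstack([q0]+[q0+d for d in np.diag([6,6,.05])[:len(q0),:len(q0)]])
    r=minimize(cost,q0,method="Nelder-Mead",options=dict(initial_simplex=sx,xatol=.02,fatol=.5)); print(n,th,r.x,r.fun,draw(n,CAP,[*r.x,yaw][:3]).sum())
for th in(45,62,80): go("top","t1.png",(176,212,200,250),th,[568,90,-.1])
for th in(38,45,55): go("scene","s1.png",(228,275,305,365),th,[568,90,-.1])
E
python3 f3.py
python3 - <<'E'
import cv2
b=cv2.imread("pics/s1.png").max(2)
for r in range(232,264,2): print(r,' '.join("%3d"%v for v in b[r,308:364:2]))
E
```

```text
top 45 [564.88  90.02  -0.11] 834.0 11239
top 62 [565.39  89.74  -0.11] 780.0 11240
top 80 [565.46  90.    -0.11] 797.0 11249
scene 38 [571.9   91.91  -0.1 ] 845.0 11709
scene 45 [572.88  95.84  -0.13] 457.0 11818
scene 55 [571.84  95.43  -0.13] 358.0 11733
232 158 160 160 161 158 160 160 159 138 146 155 161 163 161 162 165 162 160 162 164 162 162 162 160 163 162 160 164
234 160 162 162 162 160 158 161 125  50  52  91 138 153 159 164 160 156 163 163 162 159 162 161 163 158 162 163 160
236 161 163 163 163 162 159 139  85  28  20  19  37  71 113 144 159 162 164 163 161 161 161 160 161 162 163 160 158
238 160 163 159 161 158 148 102  54  23  23  22  16  21  24  58 106 133 157 163 159 161 163 163 159 163 160 163 162
240 162 160 162 161 148  96  60  29  22  17  19  18  21  16  19  22  38  92 132 154 162 161 160 161 161 161 158 164
242 161 161 162 147  78  34  23  19  21  24  20  17  19  15  20  17  12  12  35  62 112 146 156 159 161 159 162 163
244 159 161 160  92  21  21  21  17  19  22  17  20  22  22  22  22  11  19  12  20  29  49  86 133 158 158 164 160
246 162 158 157  77  10  14  1
[... 313 characters left out ...]
 159
252 160 164 147  72  45  43  39  36  34  24  12   7  13  20  20  18  16  18  18  17  21  22  21  18  50 149 162 160
254 158 178 157  80  41  41  40  37  42  40  32  25  16  11  14  12  18  16  22  22  17  20  20  26  98 185 180 164
256 181 194 136  82  43  43  44  46  43  41  36  39  37  30  18   6  13  13  19  21  15  20  18  38 116 208 208 201
258 205 198 163  79  45  46  41  41  43  44  41  46  41  39  39  32  27   2   8  10  16  18  36  49 131 204 202 204
260 200 202 203 170 107  54  44  39  43  46  47  47  40  41  40  44  39  40  22  18  12  30  46  52 145 183 184 192
262 205 203 202 202 194 163 103  60  46  45  48  33  28  35  42  40  40  43  34  33  32  45  48  62 168 180 154 178
```

```bash
cat >> f3.py <<'E'
print("union, yaw free / fixed")
CAP=[box(-29,29,-54,54,60,72),box(-27,27,-52,52,10,60)]; DC=[box(25,230,-30,30,0,42),box(-80,-25,-20,20,0,37),box(-14,14,-64,-52,0,55)]
for th in(70,85):
    for n,f,roi in(("top","t1.png",(176,212,200,250)),("scene","s1.png",(228,285,305,370))):
        go(n,f,roi,th,[567,90,-.1]); go(n,f,roi,th,[567,90],-.106)
E
sed -i '/^for th in(45/d;/^for th in(38/d' f3.py; python3 f3.py
```

```text
union, yaw free / fixed
top 70 [566.81  91.05  -0.11] 1009.0 12757
top 70 [566.47  90.74] 1010.0 12765
scene 70 [567.51  90.37  -0.16] 1680.0 19912
scene 70 [568.56  91.64] 1713.0 19923
top 85 [566.26  90.3   -0.11] 952.0 12765
top 85 [566.24  90.33] 953.0 12764
scene 85 [568.17  91.04  -0.12] 1230.0 19934
scene 85 [568.29  91.62] 1222.0 19916
```

The housing is 10 mm further to -x than its plate centre suggested. The blade was hitting the wall beside the notch, which conveniently puts a wall contact at +12 mm. I'll back off, shift 9.6 mm and go in again.

>>> {"fn": "play_rows", "kwargs": {
  "commands": [
    {"dp": [0, 0.1, 0], "twist": 0},
    {"dp": [0, 0.1, 0], "twist": 0},
    {"dp": [-0.06, 0, 0], "twist": 0},
    {"dp": [-0.06, 0, 0], "twist": 0},
    {"dp": [0, -0.05, 0], "twist": 0},
    {"dp": [0, -0.05, 0], "twist": 0},
    {"dp": [0, -0.05, 0], "twist": 0},
    {"dp": [0, -0.05, 0], "twist": 0},
    {"dp": [0, -0.05, 0], "twist": 0},
    {"dp": [0, -0.05, 0], "twist": 0},
    {"dp": [0, 0, 0], "twist": 0}
  ]
}}

```text
t: 17.23
tcp_pos: [551.5, -48.0, 156.1]
eef_rot: [-3.141, 0.0, -0.107]
ft_force: [-0.5, -0.6, -2.3]
gripper_width: 16.5
```

>>> {"fn": "play_rows", "kwargs": {
  "commands": [
    {"dp": [0, -0.05, 0], "twist": 0},
    {"dp": [0, -0.05, 0], "twist": 0},
    {"dp": [0, -0.05, 0], "twist": 0},
    {"dp": [0, -0.05, 0], "twist": 0},
    {"dp": [0, -0.03, 0], "twist": 0},
    {"dp": [0, 0, 0], "twist": 0}
  ],
  "squeeze": 45
}}

```text
t: 17.98
tcp_pos: [553.4, -29.9, 156.0]
eef_rot: [-3.141, 0.0, -0.108]
ft_force: [0.1, 0.3, -1.4]
gripper_width: 16.8
```

>>> {"fn": "play_rows", "kwargs": {
  "commands": [
    {"dp": [0, 0, 0.017], "twist": 0},
    {"dp": [0, 0.022, 0.034], "twist": 0},
    {"dp": [0, 0.022, 0.034], "twist": 0},
    {"dp": [0, 0.02, 0.036], "twist": 0},
    {"dp": [0, 0.02, 0.036], "twist": 0},
    {"dp": [0, 0, 0], "twist": 0}
  ]
}}

```text
t: 18.73
tcp_pos: [553.1, -37.0, 144.1]
eef_rot: [3.142, -0.001, -0.108]
ft_force: [-3.6, -1.6, 12.3]
gripper_width: 16.9
```

>>> {"fn": "play_rows", "kwargs": {
  "commands": [
    {"dp": [0, 0.016, 0.037], "twist": 0},
    {"dp": [0, 0.016, 0.038], "twist": 0},
    {"dp": [0, 0.008, 0.023], "twist": 0},
    {"dp": [0, 0.008, 0.023], "twist": 0},
    {"dp": [0, 0, 0], "twist": 0},
    {"dp": [0, 0, 0], "twist": 0}
  ]
}}

```text
t: 19.48
tcp_pos: [552.6, -41.5, 134.3]
eef_rot: [3.141, -0.001, -0.109]
ft_force: [-2.8, -4.1, 10.8]
gripper_width: 16.5
```

Run:
```python
from plan import *
plan(None,0,0)
a=snap("scene","s5.png")
cv2.imwrite("pics/c5.png",cv2.resize(a[200:275,270:370],(800,600),interpolation=cv2.INTER_CUBIC)[:,:,::-1])
```

```text
t 19.48 pos [552.6 -41.5 134.3] rpy [ 1.8e+02 -1.0e-01 -6.2e+00] F [-2.8 -4.1 10.8] w 16.5 q [ 0.26  0.53 -0.3   1.91  0.23  0.73 -0.28]
```

View pics/c5.png

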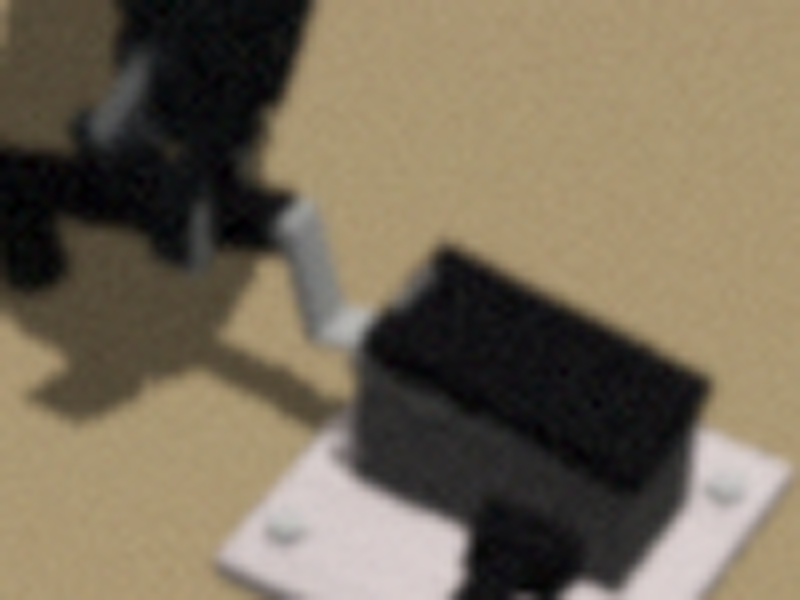

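>>> {"fn": "play_rows", "kwargs": {
  "commands": [
    {"dp": [0, 0.005, 0.016], "twist": 0},
    {"dp": [0, 0.005, 0.016], "twist": 0},
    {"dp": [0, 0.004, 0.014], "twist": 0},
    {"dp": [0, 0, 0], "twist": 0},
    {"dp": [0, 0, 0], "twist": 0}
  ]
}}

```text
t: 20.15
tcp_pos: [552.4, -42.7, 130.6]
eef_rot: [3.141, -0.001, -0.109]
ft_force: [-2.9, -4.8, 9.6]
gripper_width: 17.0
```

Run:
```python
from plan import *
np.set_printoptions(linewidth=200)
plan(None,0,0)
a=snap("scene","s6.png").max(2);o=cv2.imread("pics/s1.png").max(2);p=cv2.imread("pics/s5.png").max(2)
# vertical profile of darkness: upper silhouette edge row along columns (cover -x/top edge)
for nm,im in(("before",o),("18deg",p),("now",a)):
    print(nm,[(c,round(float(np.interp(-90,-np.array(im[226:252,c],float)[np.argmax(im[226:252,c]<90)-1:np.argmax(im[226:252,c]<90)+1],[0,1]))+225+int(np.argmax(im[226:252,c]<90)),1)) for c in range(324,357,4)])
```

```text
t 20.15 pos [552.4 -42.7 130.6] rpy [180.   -0.   -6.2] F [-2.9 -4.8  9.6] w 17.0 q [ 0.26  0.54 -0.3   1.91  0.23  0.73 -0.28]
before [(324, 233.1), (328, 234.0), (332, 235.7), (336, 237.4), (340, 238.9), (344, 240.8), (348, 242.4), (352, 243.9), (356, 245.9)]
18deg [(324, 231.1), (328, 231.4), (332, 233.5), (336, 235.6), (340, 237.5), (344, 239.5), (348, 241.6), (352, 243.9), (356, 245.9)]
now [(324, 231.1), (328, 231.4), (332, 233.6), (336, 235.6), (340, 237.6), (344, 239.6), (348, 241.6), (352, 243.8), (356, 245.9)]
```

>>> {"fn": "play_rows", "kwargs": {
  "commands": [
    {"dp": [0, 0.04, 0], "twist": 0},
    {"dp": [0, 0.06, -0.01], "twist": 0},
    {"dp": [0, 0.08, -0.01], "twist": 0},
    {"dp": [0, 0.1, 0], "twist": 0},
    {"dp": [0, 0.1, 0], "twist": 0},
    {"dp": [0, 0.15, 0], "twist": 0},
    {"dp": [0, 0.2, 0], "twist": 0},
    {"dp": [0, 0.2, 0], "twist": 0},
    {"dp": [0, 0, 0], "twist": 0}
  ]
}}

```text
t: 21.32
tcp_pos: [543.8, -117.5, 131.6]
eef_rot: [3.141, 0.0, -0.11]
ft_force: [-0.2, -0.5, -1.9]
gripper_width: 16.7
```

Run:
```python
from plan import *
plan(None,0,0)
a=snap("scene","s7.png");o=cv2.imread("pics/s1.png").max(2);m=a.max(2)
for nm,im in(("before",o),("now",m)):
    print(nm,[(c,round(float(np.interp(-90,-np.array(im[226:252,c],float)[np.argmax(im[226:252,c]<90)-1:np.argmax(im[226:252,c]<90)+1],[0,1]))+225+int(np.argmax(im[226:252,c]<90)),1)) for c in range(324,357,4)])
```

```text
t 21.32 pos [ 543.8 -117.5  131.6] rpy [180.    0.   -6.3] F [-0.2 -0.5 -1.9] w 16.7 q [ 0.39  0.54 -0.29  1.9   0.23  0.73 -0.14]
before [(324, 233.1), (328, 234.0), (332, 235.7), (336, 237.4), (340, 238.9), (344, 240.8), (348, 242.4), (352, 243.9), (356, 245.9)]
now [(324, 231.2), (328, 231.5), (332, 233.5), (336, 235.6), (340, 237.6), (344, 239.5), (348, 241.6), (352, 243.8), (356, 245.9)]
```

>>> {"fn": "play_rows", "kwargs": {
  "commands": [
    {"dp": [0, 0.1, 0.05], "twist": 0},
    {"dp": [0, 0.05, 0.05], "twist": 0},
    {"dp": [0, 0, 0.05], "twist": 0},
    {"dp": [0, 0, 0.05], "twist": 0},
    {"dp": [0, 0, 0.05], "twist": 0},
    {"dp": [0, 0, 0.05], "twist": 0},
    {"dp": [0, 0, 0.05], "twist": 0},
    {"dp": [0, 0, 0.04], "twist": 0},
    {"dp": [0, 0, 0], "twist": 0}
  ],
  "squeeze": 30
}}

```text
t: 22.5
tcp_pos: [544.2, -125.9, 101.2]
eef_rot: [-3.14, -0.003, -0.105]
ft_force: [1.2, 10.1, 12.9]
gripper_width: 17.1
```

>>> {"fn": "play_rows", "kwargs": {
  "commands": [
    {"dp": [0, 0, 0], "twist": 0},
    {"dp": [0, 0, 0], "twist": 0},
    {"dp": [0, 0, 0], "twist": 0},
    {"dp": [0, 0, 0], "twist": 0},
    {"dp": [0, 0, -0.2], "twist": 0},
    {"dp": [0, 0, -0.4], "twist": 0},
    {"dp": [0, 0, -0.5], "twist": 0}
  ],
  "jaw": 1
}}

```text
t: 23.38
tcp_pos: [542.6, -127.5, 190.1]
eef_rot: [-3.141, 0.001, -0.108]
ft_force: [-0.1, -0.7, -0.0]
gripper_width: 85.4
```

Run:
```python
from plan import *
# cover centre: module (566.4,91.9)
plan([566.4,91.9,190],-6.1,10)
```

```text
t 23.38 pos [ 542.6 -127.5  190.1] rpy [-180.     0.    -6.2] F [-0.1 -0.7 -0. ] w 85.4 q [ 0.43  0.45 -0.32  1.87  0.19  0.84 -0.09]
end [566.3  92.1 190.1] -6.160841798573266
[{"dp":[0.0,-0.28,0.0],"twist":-0.0},
{"dp":[0.0,-0.27,0.0],"twist":-0.0},
{"dp":[0.0,-0.28,0.0],"twist":-0.0},
{"dp":[0.0,-0.27,0.0],"twist":-0.0},
{"dp":[0.0,-0.28,0.0],"twist":-0.0},
{"dp":[0.0,-0.27,0.0],"twist":-0.0},
{"dp":[0.0,-0.28,0.0],"twist":-0.0},
{"dp":[0.0,-0.28,0.0],"twist":-0.0},
{"dp":[0.0,-0.27,0.0],"twist":-0.0},
{"dp":[0.0,-0.28,0.0],"twist":-0.0}]
```

>>> {"fn": "play_rows", "kwargs": {
  "commands": [
    {"dp": [0, -0.28, 0], "twist": 0},
    {"dp": [0, -0.4, 0], "twist": 0},
    {"dp": [0, -0.4, 0], "twist": 0},
    {"dp": [0, -0.4, 0], "twist": 0},
    {"dp": [0, -0.4, 0], "twist": 0},
    {"dp": [0, -0.4, 0], "twist": 0},
    {"dp": [0, -0.3, 0], "twist": 0},
    {"dp": [0, -0.18, 0.2], "twist": 0},
    {"dp": [0, 0, 0.25], "twist": 0},
    {"dp": [0, 0, 0.2], "twist": 0},
    {"dp": [0, 0, 0.09], "twist": 0},
    {"dp": [0, 0, 0], "twist": 0}
  ]
}}

```text
t: 24.88
tcp_pos: [566.4, 91.4, 128.7]
eef_rot: [3.141, 0.001, -0.108]
ft_force: [-0.5, 0.1, -0.5]
gripper_width: 85.5
```

>>> {"fn": "play_rows", "kwargs": {
  "commands": [
    {"dp": [0, 0, 0], "twist": 0},
    {"dp": [0, 0, 0], "twist": 0},
    {"dp": [0, 0, 0], "twist": 0},
    {"dp": [0, 0, 0], "twist": 0},
    {"dp": [0, 0, 0], "twist": 0}
  ],
  "jaw": -1,
  "squeeze": 30
}}

```text
t: 25.5
tcp_pos: [566.9, 91.9, 129.8]
eef_rot: [-3.141, -0.001, -0.108]
ft_force: [0.3, -0.4, 6.9]
gripper_width: 57.0
```

>>> {"fn": "play_rows", "kwargs": {
  "commands": [
    {"dp": [0, 0, -0.05], "twist": 0},
    {"dp": [0, 0, -0.1], "twist": 0},
    {"dp": [0, 0, -0.15], "twist": 0},
    {"dp": [0, 0, -0.2], "twist": 0},
    {"dp": [0, 0, -0.2], "twist": 0},
    {"dp": [0, 0, -0.2], "twist": 0},
    {"dp": [0, 0, -0.1], "twist": 0}
  ]
}}

```text
t: 26.38
tcp_pos: [566.9, 92.0, 210.7]
eef_rot: [-3.141, -0.001, -0.108]
ft_force: [0.5, -0.5, -1.0]
gripper_width: 57.3
```

Run:
```python
from plan import *
plan([474.1,305.6,160],-3.1,12)
a=snap("scene","s8.png")
cv2.imwrite("pics/c8.png",cv2.resize(a[170:320,270:470],(800,600),interpolation=cv2.INTER_CUBIC)[:,:,::-1])
```

```text
t 26.38 pos [566.9  92.  210.7] rpy [-1.8e+02 -1.0e-01 -6.2e+00] F [ 0.5 -0.5 -1. ] w 57.3 q [ 0.08  0.46 -0.37  1.82  0.21  0.9  -0.5 ]
end [474.  305.4 160.3] -3.1783577167399932
[{"dp":[-0.12,-0.21,0.05],"twist":-0.05},
{"dp":[-0.12,-0.21,0.06],"twist":-0.05},
{"dp":[-0.12,-0.21,0.05],"twist":-0.05},
{"dp":[-0.11,-0.22,0.05],"twist":-0.05},
{"dp":[-0.12,-0.21,0.05],"twist":-0.05},
{"dp":[-0.12,-0.21,0.06],"twist":-0.05},
{"dp":[-0.11,-0.22,0.05],"twist":-0.05},
{"dp":[-0.11,-0.21,0.05],"twist":-0.05},
{"dp":[-0.12,-0.22,0.06],"twist":-0.05},
{"dp":[-0.11,-0.21,0.05],"twist":-0.05},
{"dp":[-0.11,-0.22,0.05],"twist":-0.05},
{"dp":[-0.11,-0.21,0.05],"twist":-0.05}]
```

View pics/c8.png

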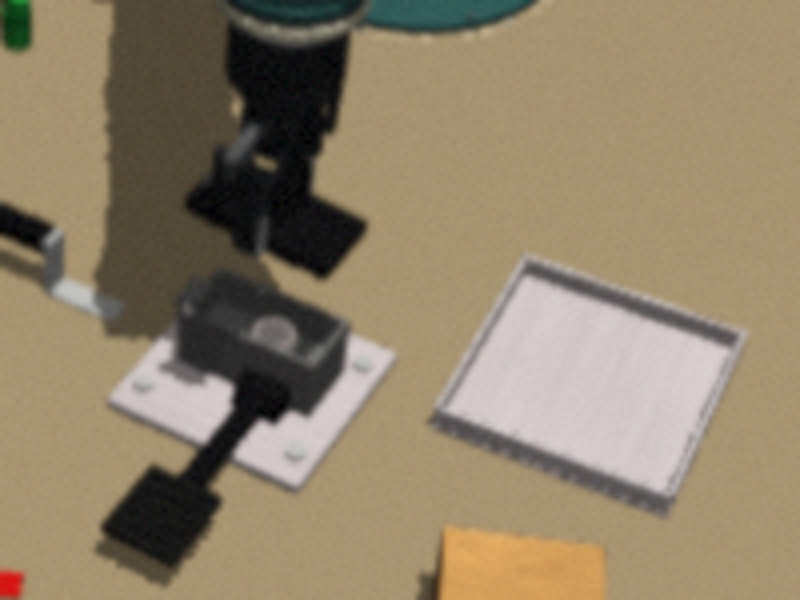

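The cover is lifted off and the housing is open, with the retainer disc at scene pixel (252.5, 338.8). The tool lies on its foot and blade. Now to the tray.

>>> {"fn": "play_rows", "kwargs": {
  "commands": [
    {"dp": [-0.12, -0.21, 0.05], "twist": -0.05},
    {"dp": [-0.12, -0.21, 0.06], "twist": -0.05},
    {"dp": [-0.12, -0.21, 0.05], "twist": -0.05},
    {"dp": [-0.11, -0.22, 0.05], "twist": -0.05},
    {"dp": [-0.12, -0.21, 0.05], "twist": -0.05},
    {"dp": [-0.12, -0.21, 0.06], "twist": -0.05},
    {"dp": [-0.11, -0.22, 0.05], "twist": -0.05},
    {"dp": [-0.11, -0.21, 0.05], "twist": -0.05},
    {"dp": [-0.12, -0.22, 0.06], "twist": -0.05},
    {"dp": [-0.11, -0.21, 0.05], "twist": -0.05},
    {"dp": [-0.11, -0.22, 0.05], "twist": -0.05},
    {"dp": [-0.11, -0.21, 0.05], "twist": -0.05}
  ]
}}

```text
t: 27.92
tcp_pos: [473.2, 306.5, 158.7]
eef_rot: [-3.142, 0.0, -0.055]
ft_force: [-0.5, 0.5, -0.8]
gripper_width: 57.6
```

>>> {"fn": "play_rows", "kwargs": {
  "commands": [
    {"dp": [0, 0, 0.15], "twist": 0},
    {"dp": [0, 0, 0.2], "twist": 0},
    {"dp": [0, 0, 0.2], "twist": 0},
    {"dp": [0, 0, 0.15], "twist": 0},
    {"dp": [0, 0, 0.1], "twist": 0},
    {"dp": [0, 0, 0.05], "twist": 0},
    {"dp": [0, 0, 0.03], "twist": 0},
    {"dp": [0, 0, 0.02], "twist": 0},
    {"dp": [0, 0, 0], "twist": 0}
  ]
}}

```text
t: 29.05
tcp_pos: [473.8, 305.3, 87.1]
eef_rot: [-3.141, -0.0, -0.055]
ft_force: [-0.4, 0.7, -0.8]
gripper_width: 57.3
```

>>> {"fn": "play_rows", "kwargs": {
  "commands": [
    {"dp": [0, 0, 0.02], "twist": 0},
    {"dp": [0, 0, 0.02], "twist": 0},
    {"dp": [0, 0, 0.02], "twist": 0},
    {"dp": [0, 0, 0.02], "twist": 0},
    {"dp": [0, 0, 0.02], "twist": 0},
    {"dp": [0, 0, 0], "twist": 0}
  ]
}}

```text
t: 29.8
tcp_pos: [474.2, 305.1, 79.3]
eef_rot: [3.142, -0.001, -0.056]
ft_force: [0.1, -3.9, 8.1]
gripper_width: 57.6
```

>>> {"fn": "play_rows", "kwargs": {
  "commands": [
    {"dp": [0, 0, 0.012], "twist": 0},
    {"dp": [0, 0, 0], "twist": 0}
  ]
}}

```text
t: 30.05
tcp_pos: [474.3, 305.0, 78.4]
eef_rot: [3.142, -0.001, -0.056]
ft_force: [0.7, -4.9, 10.7]
gripper_width: 57.1
```

>>> {"fn": "play_rows", "kwargs": {
  "commands": [
    {"dp": [0, 0, 0.012], "twist": 0},
    {"dp": [0, 0, 0], "twist": 0}
  ]
}}

```text
t: 30.3
tcp_pos: [474.4, 304.8, 77.5]
eef_rot: [3.141, -0.001, -0.056]
ft_force: [-0.4, -6.0, 12.0]
gripper_width: 57.2
```

>>> {"fn": "play_rows", "kwargs": {
  "commands": [
    {"dp": [0, 0, 0.008], "twist": 0},
    {"dp": [0, 0, 0], "twist": 0}
  ],
  "squeeze": 20
}}

```text
t: 30.55
tcp_pos: [474.4, 304.8, 77.1]
eef_rot: [3.141, -0.001, -0.056]
ft_force: [-2.3, -7.9, 17.2]
gripper_width: 57.1
```

>>> {"fn": "play_rows", "kwargs": {
  "commands": [
    {"dp": [0, 0, 0], "twist": 0},
    {"dp": [0, 0, 0], "twist": 0},
    {"dp": [0, 0, 0], "twist": 0},
    {"dp": [0, 0, -0.2], "twist": 0},
    {"dp": [0, 0, -0.4], "twist": 0},
    {"dp": [0, 0, -0.5], "twist": 0},
    {"dp": [0, 0, -0.3], "twist": 0}
  ],
  "jaw": 1
}}

```text
t: 31.42
tcp_pos: [474.0, 305.6, 191.3]
eef_rot: [-3.14, -0.002, -0.055]
ft_force: [-0.2, 0.1, 0.1]
gripper_width: 85.5
```

```bash
cat > f4.py <<'E'
from fit import *
np.set_printoptions(precision=2,suppress=True)
import plan as P
# tool pose, from scene + top
for n,f in(("scene","s9.png"),("top","t9.png")): snap(n,f)
for q in("tool_foot","tool_tip","tool_mid","retainer_top","cover_center"):
    for n in("scene","top"): print(q,n,[(np.round(r["location"],1).tolist(),round(r["score"],2)) for r in nets.tip_of(q,n)[:5]])
for n,f,roi in(("scene","s9.png",(192,262,220,306)),("top","t9.png",(170,215,258,345))):
    m=fg(n,f,roi)
    c=lambda q:((draw(n,TOOL,q)^m)).sum()
    r=minimize(c,[543,-127,1.463],method="Nelder-Mead",options=dict(initial_simplex=[[543,-127,1.463],[549,-127,1.463],[543,-121,1.463],[543,-127,1.5]],xatol=.02,fatol=.5)); print(n,r.x,np.degrees(r.x[2]),r.fun,m.sum())
P.plan(None,0,0)
a=cv2.imread("pics/s9.png");b=cv2.imread("pics/t9.png")
z=lambda p,r,c,h,w:cv2.resize(p[r:r+h,c:c+w],(400,300),interpolation=cv2.INTER_CUBIC)
cv2.imwrite("pics/c9.png",np.hstack([z(a,220,360,90,120),z(b,160,240,75,100)]))
E
python3 f4.py
```

```text
tool_foot scene [([175.6, 165.7], 0.98), ([226.6, 243.9], 0.83), ([310.1, 202.7], 0.83), ([180.2, 273.2], 0.78)]
tool_foot top [([280.8, 329.7], 0.84), ([205.0, 320.7], 0.83), ([102.3, 298.9], 0.63), ([238.2, 443.5], 0.57)]
tool_tip scene [([244.5, 299.8], 0.83), ([148.4, 261.8], 0.82), ([314.3, 275.4], 0.76), ([173.5, 220.3], 0.74), ([335.6, 398.6], 0.59)]
tool_tip top [([327.4, 373.4], 0.95), ([199.6, 260.7], 0.89), ([259.8, 390.3], 0.72), ([127.1, 245.5], 0.55)]
tool_mid scene [([227.8, 270.4], 0.89), ([303.0, 234.1], 0.79), ([165.5, 187.9], 0.66), ([154.6, 266.1], 0.58)]
tool_mid top [([199.4, 290.0], 0.88), ([249.6, 423.4], 0.87), ([298.8, 355.7], 0.81)]
retainer_top scene [([251.8, 338.1], 0.53)]
retainer_top top [([195.4, 224.6], 0.57)]
cover_center scene [([259.5, 418.6], 0.75), ([331.1, 395.3], 0.37)]
cover_center top [([222.7, 157.9], 0.59), ([193.6, 225.3], 0.28)]
scene [ 543.91 -121.66    1.47] 84.49073219911122 4564.0 10406
top [ 545.06 -122.71    1.46] 83.59422792983864 465.0 7370
t 32.02 pos [473.6 305.3 188. ] rpy [180.    0.   -3.2] F [0.4 0.5 0.6] w 85.4 q [-0.29  0.48 -0.43  1.86  0.26  0.86 -0.9 ]
```

View pics/c9.png

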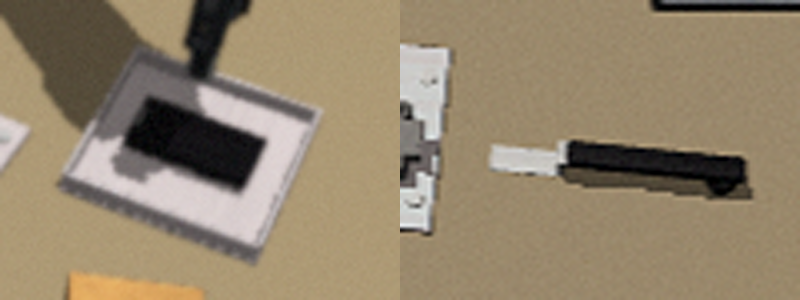

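The cover lies flat and right way up in the tray, and the tool lies flat on its foot and blade with mid at about (545, -122). Next I grip it directly over the foot.

Run:
```python
from plan import *
plan([535.8,-206.5,190],-6.2,12)
for z in(47,): print("ret scene",atz("scene",(251.8,338.1),z),"top",atz("top",(195.4,224.6),z),tri((251.8,338.1),(195.4,224.6)))
# pale disc centroid inside the housing
for n,f,c in(("scene","s9.png",(252,338)),("top","t9.png",(195,225))):
    p=cv2.imread("pics/"+f).max(2).astype(int); r,k=c
    print(n); [print(i,' '.join("%3d"%v for v in p[i,k-12:k+13])) for i in range(r-8,r+9)]
```

```text
t 32.02 pos [473.6 305.3 188. ] rpy [180.    0.   -3.2] F [0.4 0.5 0.6] w 85.4 q [-0.29  0.48 -0.43  1.86  0.26  0.86 -0.9 ]
end [ 535.7 -206.1  189.6] -6.171692519640202
[{"dp":[0.09,0.53,-0.0],"twist":0.05},
{"dp":[0.1,0.53,-0.0],"twist":0.05},
{"dp":[0.1,0.52,-0.01],"twist":0.05},
{"dp":[0.1,0.53,0.0],"twist":0.05},
{"dp":[0.1,0.53,-0.0],"twist":0.05},
{"dp":[0.11,0.53,-0.0],"twist":0.05},
{"dp":[0.11,0.52,-0.0],"twist":0.05},
{"dp":[0.11,0.53,-0.01],"twist":0.05},
{"dp":[0.11,0.52,0.0],"twist":0.05},
{"dp":[0.12,0.53,-0.0],"twist":0.05},
{"dp":[0.11,0.52,-0.0],"twist":0.05},
{"dp":[0.12,0.52,-0.0],"twist":0.05}]
ret scene [563.4385561   99.53824186  47.        ] top [557.98312009  90.9212697   47.        ] (array([558.31799902,  94.55540698,  40.63251608]), [np.float64(3.080498110264501), np.float64(3.080498110264442)])
scene
244  53  46  46  46  46  47  47  46  53  56  59  50  57  69  83  97 110 125 146 157 167 166 168 172 169
245  70  59  51  47  44  47  47  48  48  44  50  51  44  53  52  58  69  86 112 125 141 152 159 167 170
246  97  82  72  60  55  54  44  42  45  46  44  4
[... 2581 characters left out ...]
  97  83 143 156 148  89  44  48  50 107 130 126 131 132 130 130 127 127 128
198 135 130 133 134 133 130 129 134  85  44  43  43  45 110 131 132 129 128 127 132 128 127 126 129 128
199  96 108 106 126 138 142 142 138 142 137 143 139 140 134 132 159 150 131 126 133 130 125 130 130 129
200  23  21  25  18  21  18  35  43  43  68 100 109 110 126 139 140 138 139 138 139 132 137 131 134 136
201  22  10  14  19  16  20  20  27  27  28  23  17  18  18  15  15  38  47  48  63  99 106 108 129 138
202  37   4  11  13  10  13   4  13  16  13  26  28  29  25  25  27  27  28  25  23  27  26  21  26  23
203  48  31  33  34  32  28  30  31  34  16  39  46  48  29  24  15  18  25  22  18  21  25  27  26  25
```

The disc centre in the top picture at pixel (192.3, 221.8) gives about (567, 100), which matches the predicted retainer position (567.2, 99.9). Next I fetch the tool.

>>> {"fn": "play_rows", "kwargs": {
  "commands": [
    {"dp": [0.09, 0.53, 0], "twist": 0.05},
    {"dp": [0.1, 0.53, 0], "twist": 0.05},
    {"dp": [0.1, 0.52, -0.01], "twist": 0.05},
    {"dp": [0.1, 0.53, 0], "twist": 0.05},
    {"dp": [0.1, 0.53, 0], "twist": 0.05},
    {"dp": [0.11, 0.53, 0], "twist": 0.05},
    {"dp": [0.11, 0.52, 0], "twist": 0.05},
    {"dp": [0.11, 0.53, -0.01], "twist": 0.05},
    {"dp": [0.11, 0.52, 0], "twist": 0.05},
    {"dp": [0.12, 0.53, 0], "twist": 0.05},
    {"dp": [0.11, 0.52, 0], "twist": 0.05},
    {"dp": [0.12, 0.52, 0], "twist": 0.05}
  ]
}}

```text
t: 33.52
tcp_pos: [535.8, -207.4, 189.8]
eef_rot: [-3.141, 0.0, -0.108]
ft_force: [0.4, 0.5, 1.2]
gripper_width: 85.4
```

Run:
```python
from plan import *
plan([535.8,-206.5,101],-6.2,6)
```

```text
t 33.52 pos [ 535.8 -207.4  189.8] rpy [-180.     0.    -6.2] F [0.4 0.5 1.2] w 85.4 q [ 0.54  0.48 -0.29  1.83  0.17  0.86  0.06]
end [ 535.9 -206.6  101. ] -6.175295397885679
[{"dp":[-0.0,-0.0,0.19],"twist":0.0},
{"dp":[-0.0,-0.0,0.18],"twist":0.0},
{"dp":[-0.0,-0.01,0.19],"twist":0.0},
{"dp":[-0.0,0.0,0.18],"twist":0.0},
{"dp":[-0.0,0.0,0.19],"twist":0.0},
{"dp":[-0.0,-0.0,0.18],"twist":0.0}]
```

>>> {"fn": "play_rows", "kwargs": {
  "commands": [
    {"dp": [0, -0.01, 0.25], "twist": 0},
    {"dp": [0, 0, 0.3], "twist": 0},
    {"dp": [0, 0, 0.3], "twist": 0},
    {"dp": [0, 0, 0.18], "twist": 0},
    {"dp": [0, 0, 0.08], "twist": 0},
    {"dp": [0, 0, 0], "twist": 0}
  ]
}}

```text
t: 34.28
tcp_pos: [536.0, -205.2, 101.2]
eef_rot: [-3.141, 0.0, -0.108]
ft_force: [0.7, 0.2, 1.3]
gripper_width: 85.1
```

>>> {"fn": "play_rows", "kwargs": {
  "commands": [
    {"dp": [0, 0, 0], "twist": 0},
    {"dp": [0, 0, 0], "twist": 0},
    {"dp": [0, 0, 0], "twist": 0},
    {"dp": [0, 0, 0], "twist": 0},
    {"dp": [0, 0, 0], "twist": 0},
    {"dp": [0, 0, 0], "twist": 0},
    {"dp": [0, 0, 0], "twist": 0}
  ],
  "jaw": -1,
  "squeeze": 110
}}

```text
t: 35.15
tcp_pos: [536.2, -205.4, 102.0]
eef_rot: [3.141, -0.001, -0.108]
ft_force: [-3.5, 1.0, 14.8]
gripper_width: 19.8
```

>>> {"fn": "play_rows", "kwargs": {
  "commands": [
    {"dp": [0, 0, -0.05], "twist": 0},
    {"dp": [0, 0, -0.1], "twist": 0},
    {"dp": [0, 0, -0.2], "twist": 0},
    {"dp": [0, 0, -0.3], "twist": 0},
    {"dp": [0, 0, -0.3], "twist": 0},
    {"dp": [0, 0, -0.3], "twist": 0},
    {"dp": [0, 0, -0.15], "twist": 0},
    {"dp": [0, 0, 0], "twist": 0}
  ]
}}

```text
t: 36.15
tcp_pos: [536.0, -205.4, 213.9]
eef_rot: [3.141, -0.001, -0.108]
ft_force: [0.4, -0.9, -2.2]
gripper_width: 20.0
```

Run:
```python
from plan import *
plan([567.2,100,212],-6.2,12)
a=snap("scene","s10.png");b=snap("top","t10.png")
print(readout.state()["ft_torque"])
z=lambda p,r,c,h,w:cv2.resize(p[r:r+h,c:c+w],(400,300),interpolation=cv2.INTER_CUBIC)
cv2.imwrite("pics/c10.png",np.hstack([z(a,170,200,90,120),z(b,150,240,75,100)])[:,:,::-1])
```

```text
t 36.15 pos [ 536.  -205.4  213.9] rpy [ 1.8e+02 -1.0e-01 -6.2e+00] F [ 0.4 -0.9 -2.2] w 20.0 q [ 0.54  0.44 -0.29  1.82  0.16  0.9   0.07]
end [567.5 100.1 212.3] -6.181603278853987
[{"dp":[-0.0,-0.32,0.0],"twist":0.0},
{"dp":[-0.0,-0.32,0.0],"twist":0.0},
{"dp":[-0.01,-0.32,0.01],"twist":0.0},
{"dp":[0.0,-0.32,-0.0],"twist":0.0},
{"dp":[0.0,-0.32,0.0],"twist":0.0},
{"dp":[-0.0,-0.32,0.0],"twist":0.0},
{"dp":[-0.0,-0.32,0.0],"twist":0.0},
{"dp":[-0.01,-0.32,0.01],"twist":0.0},
{"dp":[0.0,-0.32,-0.0],"twist":0.0},
{"dp":[0.0,-0.32,0.0],"twist":0.0},
{"dp":[-0.0,-0.32,0.0],"twist":0.0},
{"dp":[-0.0,-0.32,0.0],"twist":0.0}]
[-0.08982528 -0.01444605  0.01847499]
```

View pics/c10.png

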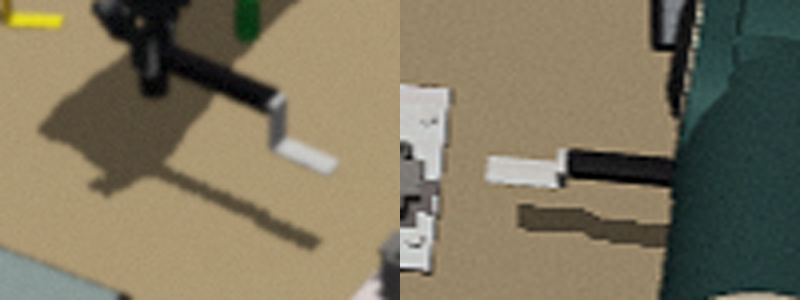

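>>> {"fn": "play_rows", "kwargs": {
  "commands": [
    {"dp": [0, -0.2, 0], "twist": 0},
    {"dp": [0, -0.35, 0], "twist": 0},
    {"dp": [0, -0.35, 0.01], "twist": 0},
    {"dp": [0, -0.35, 0], "twist": 0},
    {"dp": [0, -0.35, 0], "twist": 0},
    {"dp": [0, -0.35, 0], "twist": 0},
    {"dp": [0, -0.35, 0], "twist": 0},
    {"dp": [0, -0.35, 0.01], "twist": 0},
    {"dp": [0, -0.35, 0], "twist": 0},
    {"dp": [0, -0.35, 0], "twist": 0},
    {"dp": [0, -0.3, 0], "twist": 0},
    {"dp": [0, -0.19, 0], "twist": 0}
  ]
}}

```text
t: 37.75
tcp_pos: [568.4, 102.2, 211.0]
eef_rot: [-3.141, 0.001, -0.106]
ft_force: [-0.6, -0.6, -1.6]
gripper_width: 19.9
```

>>> {"fn": "play_rows", "kwargs": {
  "commands": [
    {"dp": [0, 0, 0.15], "twist": 0},
    {"dp": [0, 0, 0.2], "twist": 0},
    {"dp": [0, 0, 0.2], "twist": 0},
    {"dp": [0, 0, 0.1], "twist": 0},
    {"dp": [0, 0, 0.05], "twist": 0},
    {"dp": [0, 0, 0], "twist": 0}
  ]
}}

```text
t: 38.5
tcp_pos: [569.0, 100.1, 155.5]
eef_rot: [-3.142, 0.0, -0.108]
ft_force: [0.1, 0.1, -0.0]
gripper_width: 19.8
```

Run:
```python
from plan import *
plan([567.2,100,151],-6.2,1)
```

```text
t 38.5 pos [569.  100.1 155.5] rpy [-180.     0.    -6.2] F [ 0.1  0.1 -0. ] w 19.8 q [ 0.05  0.54 -0.35  1.84  0.25  0.8  -0.54]
end [567.4 100.2 150.7] -6.180441001324063
[{"dp":[-0.02,0.0,0.06],"twist":0.0}]
```

>>> {"fn": "play_rows", "kwargs": {
  "commands": [
    {"dp": [-0.02, 0, 0.03], "twist": 0},
    {"dp": [0, 0, 0.03], "twist": 0},
    {"dp": [0, 0, 0.02], "twist": 0},
    {"dp": [0, 0, 0.02], "twist": 0},
    {"dp": [0, 0, 0], "twist": 0}
  ]
}}

```text
t: 39.12
tcp_pos: [567.3, 100.2, 147.6]
eef_rot: [3.142, 0.0, -0.108]
ft_force: [-1.6, -0.9, 1.8]
gripper_width: 19.9
```

>>> {"fn": "play_rows", "kwargs": {
  "commands": [
    {"dp": [0, 0, 0.02], "twist": 0},
    {"dp": [0, 0, 0.02], "twist": 0},
    {"dp": [0, 0, 0.01], "twist": 0},
    {"dp": [0, 0, 0], "twist": 0}
  ]
}}

```text
t: 39.62
tcp_pos: [567.3, 100.3, 143.5]
eef_rot: [-3.141, 0.0, -0.108]
ft_force: [-0.1, -0.8, 2.1]
gripper_width: 19.8
```

>>> {"fn": "play_rows", "kwargs": {
  "commands": [
    {"dp": [0, 0, 0.015], "twist": 0},
    {"dp": [0, 0, 0.015], "twist": 0},
    {"dp": [0, 0, 0], "twist": 0}
  ]
}}

```text
t: 40.0
tcp_pos: [567.6, 100.1, 142.7]
eef_rot: [3.141, -0.001, -0.108]
ft_force: [-10.9, -6.1, 32.9]
gripper_width: 19.7
```

>>> {"fn": "play_rows", "kwargs": {
  "commands": [
    {"dp": [0, 0, -0.05], "twist": 0},
    {"dp": [0, 0, -0.1], "twist": 0},
    {"dp": [0, 0, -0.2], "twist": 0},
    {"dp": [0, 0, -0.3], "twist": 0},
    {"dp": [0, 0, -0.25], "twist": 0},
    {"dp": [0, 0.2, 0], "twist": 0},
    {"dp": [0, 0.4, 0], "twist": 0},
    {"dp": [0, 0.4, 0], "twist": 0},
    {"dp": [0, 0.4, 0], "twist": 0},
    {"dp": [0, 0.4, 0], "twist": 0},
    {"dp": [0, 0.4, 0], "twist": 0},
    {"dp": [0, 0.4, 0], "twist": 0}
  ]
}}

```text
t: 41.5
tcp_pos: [544.0, -108.6, 212.6]
eef_rot: [3.141, 0.001, -0.109]
ft_force: [0.8, 0.5, -0.6]
gripper_width: 19.8
```

>>> {"fn": "play_rows", "kwargs": {
  "commands": [
    {"dp": [0, 0.4, 0], "twist": 0},
    {"dp": [0, 0.4, 0], "twist": 0},
    {"dp": [0, 0.35, 0], "twist": 0},
    {"dp": [0, 0.2, 0], "twist": 0},
    {"dp": [0, 0, 0], "twist": 0}
  ]
}}

```text
t: 42.12
tcp_pos: [532.8, -214.9, 212.8]
eef_rot: [-3.142, 0.001, -0.11]
ft_force: [0.1, 0.7, -1.7]
gripper_width: 19.6
```

Run:
```python
from plan import *
plan([533.8,-209,102],-6.2,6)
snap("scene","s11.png");snap("top","t11.png")
D=lambda z,m=(566.6,92):np.array([[m[0]+8*.106+16*np.cos(a),m[1]+8*.994+16*np.sin(a),z] for a in np.arange(0,6.28,.1)])
for f in("s9.png","s11.png"):
    p=cv2.imread("pics/"+f).max(2).astype(int); print(f)
    sub=p[244:262,326:352]; w=np.clip(sub-150,0,None)*(np.arange(326,352)[None]<344)*(np.arange(244,262)[:,None]>247); r,c=np.mgrid[244:262,326:352]; print("centroid",(w*r).sum()/w.sum(),(w*c).sum()/w.sum(),w.sum())
    for i in range(246,260): print(i,' '.join("%3d"%v for v in p[i,328:348]))
for z in(48,46.5,41): print(z,proj("scene",D(z)).mean(0),proj("top",D(z)).mean(0))
for f in("t9.png","t11.png"):
    p=cv2.imread("pics/"+f).max(2).astype(int);sub=p[186:199,214:230];w=np.clip(sub-165,0,None);r,c=np.mgrid[186:199,214:230];print(f,(w*r).sum()/w.sum(),(w*c).sum()/w.sum(),(w>0).sum())
```

```text
t 42.12 pos [ 532.8 -214.9  212.8] rpy [-180.     0.    -6.3] F [ 0.1  0.7 -1.7] w 19.6 q [ 0.56  0.45 -0.29  1.82  0.16  0.9   0.09]
end [ 533.4 -209.3  102.4] -6.277954189862581
[{"dp":[0.0,-0.01,0.23],"twist":-0.0},
{"dp":[0.0,-0.01,0.23],"twist":-0.0},
{"dp":[0.0,-0.02,0.23],"twist":-0.0},
{"dp":[0.0,-0.01,0.23],"twist":-0.0},
{"dp":[0.0,-0.01,0.23],"twist":-0.0},
{"dp":[0.0,-0.01,0.23],"twist":-0.0}]
s9.png
centroid 252.677291886196 338.36670179135933 3796
246  72  60  55  54  44  42  45  46  44  47  46  47  48  46  50  53  67  87 101 122
247 101  94  81  71  60  46  43  47  48  53  47  49  49  49  47  49  51  55  67  77
248 119 113 109 100  87  66  63  69  83  88  98  90  77  62  47  47  46  48  49  56
249 124 123 120 117 110 102 118 135 155 165 178 161 151 117  79  56  48  48  48  49
250 121 121 122 120 124 149 188 204 204 205 210 204 200 186 141  86  52  50  46  47
251 120 121 121 117 140 191 225 220 213 215 216 214 215 210 195 144  76  53  47  44
252 106 112 119 123 153 212 228 218 217 215 215 216 214 215 220 198 112  56  45  49
253  79  92 107 117 147 206 215 211 216 218 21
[... 1350 characters left out ...]
85  70
255  49  51  52  64  82 100 121 149 175 194 205 212 215 219 227 217 147 116 109  96
256  49  48  47  52  55  57  69  94 119 151 170 179 198 212 226 209 145 120 122 112
257  49  45  45  48  48  45  49  57  70  94 110 131 159 188 203 169 133 125 125 119
258  50  46  45  47  46  48  49  44  50  56  65  83 102 133 149 131 122 121 123 123
259  47  46  51  47  46  44  44  46  48  49  48  56  61  79  92  96 105 113 120 118
48 [252.51653503 337.70106842] [192.35590304 221.70586429]
46.5 [252.90760341 337.66412661] [192.46170641 221.76292431]
41 [254.33685721 337.52901804] [192.84784972 221.97117251]
t9.png 191.94652577649697 221.8046749919949 73
t11.png 192.6338539774791 222.13149291681802 75
```

The disc moved down 1.7 px in the scene view, about 6.5 mm, and a hard stop was felt at the predicted height. So the retainer is home. Now I lay the tool down.

>>> {"fn": "play_rows", "kwargs": {
  "commands": [
    {"dp": [0, 0, 0.2], "twist": 0},
    {"dp": [0, 0, 0.3], "twist": 0},
    {"dp": [0, 0, 0.3], "twist": 0},
    {"dp": [0, 0, 0.25], "twist": 0},
    {"dp": [0, 0, 0.15], "twist": 0},
    {"dp": [0, 0, 0.08], "twist": 0},
    {"dp": [0, 0, 0.05], "twist": 0},
    {"dp": [0, 0, 0.03], "twist": 0},
    {"dp": [0, 0, 0.02], "twist": 0},
    {"dp": [0, 0, 0], "twist": 0}
  ]
}}

```text
t: 43.48
tcp_pos: [533.4, -213.9, 102.9]
eef_rot: [3.142, -0.0, -0.108]
ft_force: [-0.0, -0.5, -1.0]
gripper_width: 19.5
```

>>> {"fn": "play_rows", "kwargs": {
  "commands": [
    {"dp": [0, 0, 0.013], "twist": 0},
    {"dp": [0, 0, 0], "twist": 0}
  ],
  "squeeze": 30
}}

```text
t: 43.72
tcp_pos: [533.5, -213.9, 102.1]
eef_rot: [3.141, -0.0, -0.108]
ft_force: [-3.3, 0.7, 5.8]
gripper_width: 19.8
```

>>> {"fn": "play_rows", "kwargs": {
  "commands": [
    {"dp": [0, 0, 0], "twist": 0},
    {"dp": [0, 0, 0], "twist": 0},
    {"dp": [0, 0, 0], "twist": 0},
    {"dp": [0, 0, 0], "twist": 0},
    {"dp": [0, 0, -0.2], "twist": 0},
    {"dp": [0, 0, -0.4], "twist": 0},
    {"dp": [0, 0, -0.5], "twist": 0},
    {"dp": [0, 0, -0.5], "twist": 0},
    {"dp": [0, 0.3, 0], "twist": 0},
    {"dp": [0, 0, 0], "twist": 0}
  ],
  "jaw": 1
}}

```text
t: 44.98
tcp_pos: [530.4, -239.5, 231.1]
eef_rot: [3.14, -0.001, -0.11]
ft_force: [-0.4, -1.0, -1.0]
gripper_width: 85.4
```

Run:
```python
from plan import *
plan(None,0,0)
b=snap("top","t12.png");a=snap("scene","s12.png")
cv2.imwrite("pics/c12.png",cv2.resize(a[140:350,160:440],(800,600),interpolation=cv2.INTER_CUBIC)[:,:,::-1])
o=cv2.imread("pics/s0.png")[:,:,::-1]; d=np.abs(a.astype(int)-o).max(2)
for n,(r0,r1,c0,c1) in dict(phone=(243,275,180,242),wrench=(215,262,145,190),carton=(300,345,375,425)).items(): print(n,"changed px",(d[r0:r1,c0:c1]>60).sum())
```

```text
t 44.98 pos [ 530.4 -239.5  231.1] rpy [ 1.799e+02 -1.000e-01 -6.300e+00] F [-0.4 -1.  -1. ] w 85.4 q [ 0.6   0.44 -0.29  1.78  0.15  0.94  0.14]
phone changed px 0
wrench changed px 0
carton changed px 0
```

View pics/c12.png

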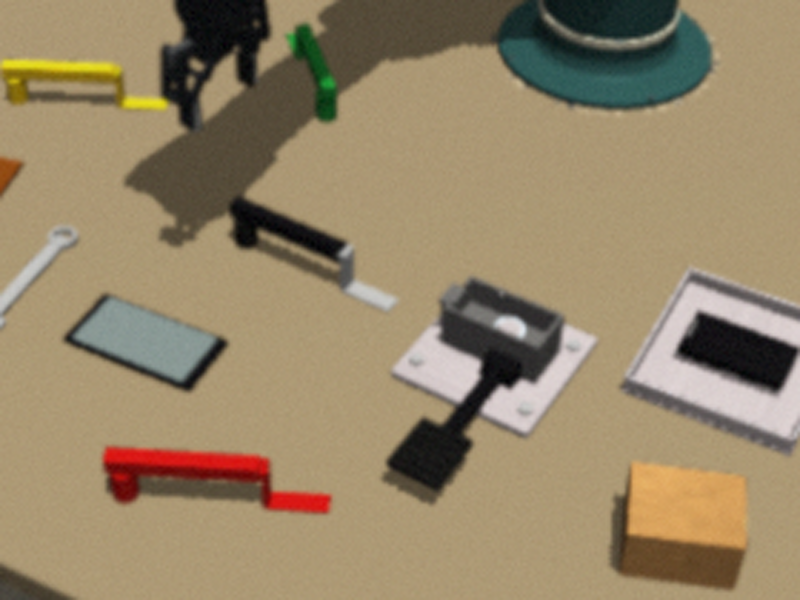

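The picture shows the tool flat on the bench, the cover flat in the tray, the retainer deep in the open housing and the gripper clear of everything. I'm handing in the job.

```bash
python3 -c "
from cell import env
print(env.finish_job())"
```

```text
the job is handed in; nothing more can be done
None
```

The job is done and handed in at about 45 s of the 72 s. I pried the cover off at its notch with the black tool, put the tool down, and laid the cover in the tray. Then I picked the tool up over its foot, pressed the retainer home, and laid the tool back on the bench.

**Last checks:**
- **Cover:** it lies flat and right way up in the tray.
- **Retainer:** the push met a hard stop (33 N) within about 0.3 mm of the expected height. The disc moved about 6.5 mm down in the scene picture.
- **Tool:** it lies flat on the bench on its foot and blade, with the gripper open and clear of everything.
- **Phone, wrench and carton:** no pixels changed around any of them in the scene picture.

**What went wrong or disagreed:**
- **First insertion:** it met the housing wall beside the notch with about 33 N on the tool. I had taken the housing to be centred on its plate, but it sits about 10 mm to one side. I backed off, refitted on the cover, and the second insertion went in freely.
- **Cameras:** the two differed by 2 to 5 mm, so I corrected them against the held blade.
- **Picture budget:** I viewed 12 pictures, two over the budget.

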